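# Sort a donation: art things in the drawer, utensils in the crate, baskets on the hooks

### The arm

A 6-joint arm with a two-finger parallel gripper is mounted at the origin on the work surface. World frame = base frame: x ahead of the robot, y to its left, z up, the work surface at z = 0. Lengths are in mm, angles in rad, forces in N, time in s.
With the tool pointing down it reaches from about 300 to 750 mm from the base axis. Payload 8.5 kg.
Tool frame: the origin (TCP) lies at the very end of the fingers, on their centre line; the grasp point (between the pads) lies robot.grip_depth behind it (robot.grip_depth is the distance from the TCP to the grasp point, in mm); z points along the fingers, y is the line along which they close (so a half turn about z gives the same grasp; the last joint's range is limited). The gripper opens to 85 mm and grips with 20 to 120 N. Pads are 22 mm wide; open, the fingers measure 114 mm over their backs; the gripper's body (76 mm by 85 mm) begins 54 mm behind the grasp point. The pads swing forward as they close: fully open they stand 13 mm farther back than shut.
Start: joints at [1.106, 0.381, 1.297, -0, 1.464, -0.215], TCP at [135.958, 532.912, 205.822] pointing down, gripper open.
Joint ranges: [-3.11, 3.11], [-0.89, 2.33], [0.22, 2.48], [-1.42, 4.56], [0.17, 2.85], [-2.88, 2.88]. Speed limits (rad/s): [2.39, 2.39, 3.14, 3.14, 3.14, 3.14].

### API

Orientations are given as a unit quaternion [w, x, y, z].
In Python, from plant import robot gives the robot as it stands. The module is installed in compiled form; this text tells all that it offers.
- The arm moves only by the shell command python3 -m creep 'ROWS'. ROWS is text: rows parted by semicolons, each of 7 numbers parted by spaces: the turn, a rotation vector about the tool's x, y, z in rad, then the shift along the tool's x, y, z in m, then the gripper's target within -1 to 1 (shut at 1, half-way at 0, fully open at -1). In form: ax ay az tx ty tz gripper; .... A call has 1 to 12 rows; each row shifts and turns the commanded pose from where the row before left it, along the tool's axes as they then stand; what a row does not reach is not made up. A row lasts 1/8 s, in which the tool goes at most 62.5 mm and 10.7 degrees, less where a joint would pass 70% of its speed; a pose out of reach is approached as far as the arm can. A call is refused whole if a number of a shift passes 0.0625 or a number of a turn 0.188, either way. A call with a gripper value outside its range is refused whole. The fingers move at their own pace and stop on an object; the grip force is fixed at half the most. Time passes only in rows, so rows that do not move let the fingers close. It gives the time, the measured TCP pose, the force, the opening and the grip force at its end, in the units of the state.
- robot.get_obs(): the state, without advancing time (a new reading comes with each control period).
- robot.read_camera(name): name is "scene" or "top" or "wrist"; returns a dict with "image" (400x640x3 uint8, red, green, blue), "depth" (400x640 float32, mm along the optical axis (not along the pixel's ray), 0 where there is no reading), "fx", "fy", "cx", "cy" (pixels), "position" and "orientation" of the camera in the world. Camera axes: x right, y up, looking along -z (the intrinsics and any distortion apply to the point x, -y, -z); pixel columns grow to the right and rows downward; lengths in mm; the calibration is good to about 2 mm. A picture is of the moment at which its call begins.
- robot.close_job(): hands the job in; it is judged then, once.
The state is a dict: "t": time; "q": joint angles; "joint_velocities": joint speeds; "joint_torque": joint torques, N m; "position": TCP position; "tcp_rot": TCP orientation; "wrist_force": force on the tool from outside, world axes, zero at the start; "torque": the same for the moment, N m; "width": finger opening in mm; "grip_force": force on a finger pad.
Only numpy, scipy, OpenCV 4.12 (cv2) and the standard library are available. Lean on these libraries where they do the work, as an engineer would, in place of code of your own. Each camera call takes 0.05 s, during which the arm holds its last target. There are 200 camera calls.

### The job

Sort this donation at the thrift-shop bench: put the art and stationery things from the black tray (paintbrush, stapler) into the open green-fronted drawer and the kitchen utensils (wooden spoon, spatula) into the blue crate, and hang the two wicker baskets by their handles on the display stand, one on each hook. When the art and stationery things are in, push the drawer fully home past its catch. Leave the spray bottle, the tall white mug and the cup on the drawer unit where they are.

Things in the scene. Friction and masses are not known exactly. Their poses are not given: they have to be found in the camera images.
- tray: Black plastic sorting tray, fixed, 240 (x) x 312 (y) x 18 mm high, walls and floor 4 mm thick. Origin: centre of its underside. The art things and utensils start in it, lying side by side about 74 mm apart, long axis roughly along the tray's x.
- spoon: Wooden spoon (kitchen utensil), 190 mm long, about 60 g, lying along its own x; may be absent. Origin: mid-length, on its underside. Handle 16 mm thick from x = -95 to 55 mm; bowl 44 mm wide, 16 mm high, centred at x = +73 mm. Centre of mass near x = -10 mm.
- spatula: Spatula (kitchen utensil) with black handle and slotted steel blade, 190 mm long, about 80 g, lying along its own x; may be absent. Origin: mid-length, on its underside. Handle 18 mm thick from x = -95 to 10 mm; blade 46 mm wide, 4 mm thick, from x = 30 to 95 mm. Centre of mass near x = -20 mm.
- brush: Flat paintbrush (art thing) with red handle, brass ferrule and tan bristles, 190 mm long, about 70 g, lying along its own x; may be absent. Origin: mid-length, on its underside. Handle 18 mm thick from x = -95 to 20 mm; ferrule and bristles 42 mm wide, 18 mm high, from x = 15 to 95 mm. Centre of mass near x = 0.
- stapler: Blue and black office stapler (stationery), 140 mm long (its x) x 32 mm wide (y) x 32 mm high, about 160 g; may be absent. Rigid. Origin: mid-length, on its underside; the body is 28 mm wide above 16 mm height. Centre of mass near the origin.
- crate: Blue plastic crate, fixed, open on top, 200 (x) x 240 (y) x 70 mm high, walls and floor 5 mm thick, with a 10 mm square post in each inner corner. Origin: centre of its underside. For the kitchen utensils; they fit lying along its y.
- crate_in (a point): Centre of the crate's inner floor, 5 mm above its underside; axes as the crate's. Inside the crate: within 95 mm in x and 115 mm in y.
- unit_drawer0 (a joint): How far the drawer of the white drawer unit stands out of the unit: 0 = fully home, starts at 0.17 to 0.195 m, stop at 0.198 m. It runs on plain runners (about 1 N friction, no spring); over the last 14 mm a spring roller catch resists with about 7 N until the drawer is 6 mm from home, then draws it shut and holds it there.
- unit_drawer0_handle (a point): Centre of the steel bar handle (120 mm long, along the drawer's y) of the green-fronted drawer, 35 mm out from the front and 62 mm above the bench. It moves with the drawer; its axes are the drawer's: +x is the direction in which the drawer is pushed shut, z up. The unit is 280 mm deep, 240 mm wide and 100 mm high; pushing by the handle or by the front both work.
- drawer_in (a point): Centre of the drawer's inner floor, 22 mm above the bench, moving with the drawer; axes as the drawer's (+x = closing direction). The inside is 235 mm long (x), 198 mm wide (y) and 56 mm deep, the front wall at x = -118 mm. Only the front part is uncovered when open: with the drawer out by q it can be reached from above from x = -118 mm to about x = q - 125 mm. Things fit lying along its y and must lie below its side walls or the drawer jams under the unit's top.
- basket_a: Light-brown wicker gift basket, rigid, 140 g, starting upright on the bench; body 116 mm across at the rim and 65 mm high, with a fixed hoop handle in its y-z plane, 150 mm high over all. Origin: centre of its underside.
- basket_a_grip (a point): Middle of this basket's handle grip: a straight level bar along the basket's y, 100 mm long, 14 mm wide (x), 8 mm thick (z), 146 mm above the basket's underside. The opening under it is 77 mm high above the rim and about 110 mm wide. Held by its middle the basket hangs level, and it can swing about a pinch grip; the two prongs of a hook fit under the bar on either side of the fingers.
- basket_b: Dark-brown wicker gift basket, rigid, 140 g, starting upright on the bench; body 116 mm across at the rim and 65 mm high, with a fixed hoop handle in its y-z plane, 150 mm high over all. Origin: centre of its underside.
- basket_b_grip (a point): Middle of this basket's handle grip: a straight level bar along the basket's y, 100 mm long, 14 mm wide (x), 8 mm thick (z), 146 mm above the basket's underside. The opening under it is 77 mm high above the rim and about 110 mm wide. Held by its middle the basket hangs level, and it can swing about a pinch grip; the two prongs of a hook fit under the bar on either side of the fingers.
- stand: Dark steel display stand, fixed: two posts 420 mm apart along its y, joined at the top by a 14 mm bar at 254 mm height; two double-prong steel hooks (each two parallel 6 mm wires, 56 mm apart centre to centre, with red tips and nothing between them) stick out 117 mm from the bar towards the stand's -x, at y = +100 and -100 mm. The prongs' ends turn up: the tips are 275 mm above the bench, 42 mm in front of the seat point. Origin: under the bar's middle, on the bench.
- hook_left (a point): Seat point of the left hook (stand y = +100 mm): midway between its two prongs, level with their tops, 253 mm above the bench, 75 mm in front of the bar, where a basket handle should rest. Axes as the stand's: the hook points along -x, so a handle is brought over the tip and moved along +x.
- hook_right (a point): Seat point of the right hook (stand y = -100 mm): midway between its two prongs, level with their tops, 253 mm above the bench, 75 mm in front of the bar, where a basket handle should rest. Axes as the stand's: the hook points along -x, so a handle is brought over the tip and moved along +x.
- spray: White and blue spray bottle, 68 mm across, 207 mm high, loose. Origin: centre of its underside. Leave it alone.
- jug: Tall white ceramic mug with a side handle, standing beyond the baskets, 84 mm across, 115 mm high, loose. Origin: centre of its underside. Leave it alone.
- cup: White cup, 72 mm across, 70 mm high, standing loose on top of the drawer unit. Origin: centre of its underside. Leave it alone.
There are look-alikes about, which are no part of the job. Leave any orange look-alike of the spatula alone.

How it is judged (in metres and radians):
On the way, in this order (a step that is already met when the one before it is completed fails the run):
1. the art and stationery things lie in the drawer (x of brush in the frame of drawer_in between -0.125 and 0.125 m and y of brush in the frame of drawer_in between -0.11 and 0.11 m and z of brush in the frame of drawer_in between -0.006 and 0.05 m and x of stapler in the frame of drawer_in between -0.125 and 0.125 m and y of stapler in the frame of drawer_in between -0.11 and 0.11 m and z of stapler in the frame of drawer_in between -0.006 and 0.05 m), for 0.2 s.
2. the drawer is pushed home with them inside (all of step 1 and value of joint unit_drawer0 below 0.003 m), for 0.2 s.
At the end, for the whole second after the job is handed in: Art things present lie in the drawer, which is within 3 mm of home; utensils present lie in the crate; each basket hangs from its own hook, clear of the bench, handle centre within 35 mm of the seat point, tilted under 20 degrees; all at rest (all of step 2 and x of spoon in the frame of crate_in between -0.095 and 0.095 m and y of spoon in the frame of crate_in between -0.115 and 0.115 m and z of spoon in the frame of crate_in between -0.006 and 0.05 m and x of spatula in the frame of crate_in between -0.095 and 0.095 m and y of spatula in the frame of crate_in between -0.115 and 0.115 m and z of spatula in the frame of crate_in between -0.006 and 0.05 m and (((distance between basket_a_grip and hook_left below 0.035 m and angle between basket_a's own z axis and vertical below 0.35 rad and height (world z) of basket_a above 0.07 m) and (distance between basket_b_grip and hook_right below 0.035 m and angle between basket_b's own z axis and vertical below 0.35 rad and height (world z) of basket_b above 0.07 m)) or ((distance between basket_a_grip and hook_right below 0.035 m and angle between basket_a's own z axis and vertical below 0.35 rad and height (world z) of basket_a above 0.07 m) and (distance between basket_b_grip and hook_left below 0.035 m and angle between basket_b's own z axis and vertical below 0.35 rad and height (world z) of basket_b above 0.07 m))) and linear speed of each of brush, stapler, spoon, spatula, basket_a, basket_b below 0.05 m/s); the robot touches nothing.
It fails at once if the spray bottle is knocked over or shoved more than 3 cm (distance of spray from where it was at the start of the episode above 0.03 m or angle between spray's own z axis and vertical above 0.5 rad).
It fails at once if the tall white mug is knocked over or shoved more than 3 cm (distance of jug from where it was at the start of the episode above 0.03 m or angle between jug's own z axis and vertical above 0.5 rad).
It fails at once if the white cup on the drawer unit is knocked over or shoved more than 3 cm (distance of cup from where it was at the start of the episode above 0.03 m or angle between cup's own z axis and vertical above 0.5 rad).
Of brush, stapler, spoon, spatula only 3 to 4 are there at a start; the rules pass over those that are not, and their reading is None.
At some moment in a run one of brush, stapler, spoon, spatula may be knocked a few centimetres aside while the robot is not near it.
It also fails if it takes over 210 s, if anything falls off the work surface, if the arm or the gripper's body presses on something with over 40 N, if the wrist force passes 120 N, or if a joint passes its speed limit or range.

## Working session

There is one attempt and no reset: what is moved stays moved. The work goes in short steps, Python scripts to look and compute and a shell command to move; the robot and the scene stay as the last step left them, time stands still between calls to the robot, and variables do not carry over. Pictures are saved under pics/ and viewed, at most 14 in all, crops included, and the job is handed in when it is done.

```bash
mkdir -p pics; ls; cat > h.py <<'E'
import numpy as np, cv2
from plant import robot
from scipy.spatial.transform import Rotation as R
def rot(q): return R.from_quat([q[1],q[2],q[3],q[0]])
def shot(name,fn=None):
    c=robot.read_camera(name); np.savez('%s.npz'%name,**c)
    if fn: cv2.imwrite('pics/'+fn,c['image'][:,:,::-1])
    return c
def load(name): return dict(np.load('%s.npz'%name))
def cloud(c):
    d=c['depth']; v,u=np.mgrid[0:400,0:640]
    p=np.stack([(u-c['cx'])/c['fx']*d,-(v-c['cy'])/c['fy']*d,-d],-1)
    P=rot(c['orientation']).apply(p.reshape(-1,3)).reshape(400,640,3)+c['position']
    P[d==0]=np.nan; return P
E
python3 - <<'E'
from h import *
for n in ['top','scene']:
    c=shot(n,n+'1.png'); print(n,c['position'],c['orientation'],c['fx'],[k for k in c])
print(robot.get_obs(),robot.grip_depth)
E
```

```text
pics
top [ 340.31097856  -75.65056737 1321.98543089] [ 0.71073916  0.04431214 -0.03365042 -0.70125169] 364.11285922317785 ['image', 'depth', 'fx', 'fy', 'cx', 'cy', 'position', 'orientation']
scene [1260.33045334 -485.9385956  1361.58764589] [0.81943383 0.26872458 0.15824131 0.48091057] 438.8636911908528 ['image', 'depth', 'fx', 'fy', 'cx', 'cy', 'position', 'orientation']
{'t': 0.1, 'q': array([ 1.10566558e+00,  3.81120675e-01,  1.29817567e+00,  2.27964970e-05,
        1.46362276e+00, -2.15310606e-01]), 'joint_velocities': array([-0.00084948, -0.00129995, -0.00183072, -0.00070792, -0.00183956,
        0.00039429]), 'joint_torque': array([ 3.91834808e-03, -4.49222660e+01, -2.31659228e+01, -1.36134836e-04,
        3.59368685e-03,  1.69126417e-05]), 'position': array([135.83773393, 532.64664072, 205.28095365]), 'tcp_rot': array([-2.31998225e-04,  1.24586696e-01,  9.92208504e-01, -6.21430383e-04]), 'wrist_force': array([-0.42527148,  0.08242036, -1.71770732]), 'torque': array([-0.03328946,  0.02136835,  0.02097825]), 'grip_force': 0.0, 'width': 85.37503602030296} 18.700000000000003
```

View pics/top1.png

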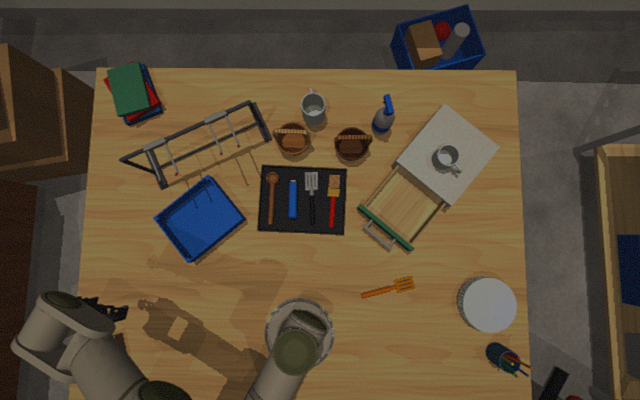

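View pics/scene1.png

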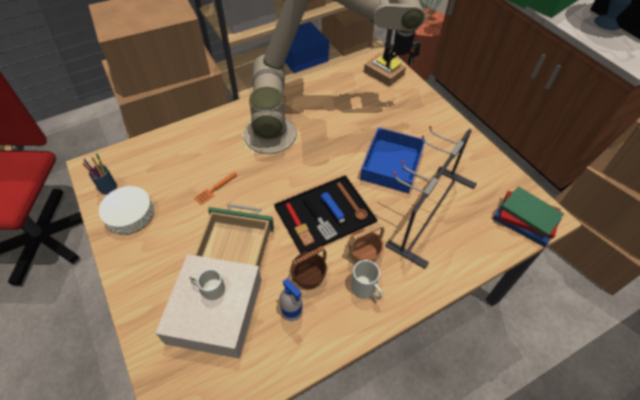

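Top view: spoon (272,197), stapler (293,198), spatula (312,197), brush (333,200) in the tray. Baskets are at (293,138) and (352,143), drawer handle at (380,237), crate at (200,218), and the stand runs from (155,168) to (260,115). I'll enlarge this and measure.

```bash
python3 - <<'E'
from h import *
c=load('top'); im=c['image'][60:270,110:510,::-1]
im=cv2.convertScaleAbs(cv2.resize(im,None,fx=2,fy=2,interpolation=cv2.INTER_CUBIC),alpha=1.5)
cv2.imwrite('pics/topc.png',im)
P=cloud(c)
for n,(u,v) in dict(spoonbowl=(272,177),spoonend=(270,222),stapl=(293,198),spatend=(313,222),spatblade=(311,178),brushend=(332,225),brushtip=(334,180),trayTL=(262,168),trayBR=(345,232),bA=(292,130),bB=(352,130),frontL=(361,209),frontR=(411,248),hL=(363,235),hR=(395,245),unit=(445,120),unitBL=(398,157),unitBR=(445,203),unitTL=(440,107),unitTR=(497,147),cup=(447,158),jug=(313,110),spray=(383,123),cr1=(156,217),cr2=(206,177),cr3=(244,217),cr4=(193,261),bar1=(152,150),bar2=(253,104)).items():
    print(n,np.round(np.nanmedian(P[v-1:v+2,u-1:u+2].reshape(-1,3),0)))
E
```

```text
spoonbowl [552. 111.   8.]
spoonend [388. 112.  21.]
stapl [473.  30.  37.]
spatend [390. -42.  21.]
spatblade [551. -32.   6.]
brushend [ 380. -110.   20.]
brushtip [ 542. -116.   21.]
trayTL [586. 147.   3.]
trayBR [ 356. -158.    1.]
bA [688.  29. 150.]
bB [ 718. -177.   53.]
frontL [ 434. -208.   77.]
frontR [ 305. -373.   87.]
hL [ 346. -222.   -0.]
hR [ 312. -336.    3.]
unit [ 742. -492.  101.]
unitBL [ 629. -346.   23.]
unitBR [ 459. -493.   77.]
unitTL [ 826. -506.    2.]
unitTR [ 650. -666.  100.]
cup [ 609. -495.  103.]
jug [809. -35.   4.]
spray [ 723. -276.  123.]
cr1 [398. 501.  70.]
cr2 [540. 333.  69.]
cr3 [404. 204.  26.]
cr4 [246. 379.  26.]
bar1 [644. 554.  12.]
bar2 [824. 185.  14.]
```

View pics/topc.png

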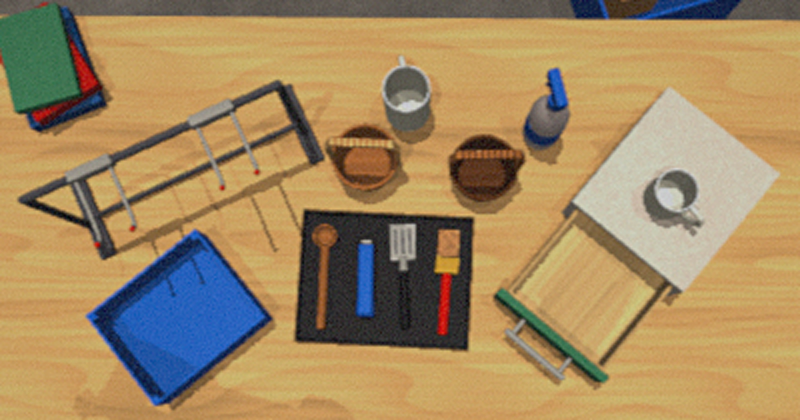

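```bash
cat >> h.py <<'E'
def ray(c,u,v,z):
    d=rot(c['orientation']).apply([(u-c['cx'])/c['fx'],-(v-c['cy'])/c['fy'],-1]); p=np.array(c['position'])
    return p+d*(z-p[2])/d[2]
def crop(c,x,y,z): return ray(c,110+x/2,60+y/2,z)
E
python3 - <<'E'
from h import *
c=load('top')
def seg(n,a,b,z):
    A=crop(c,*a,z);B=crop(c,*b,z);d=B-A
    print(n,np.round((A+B)[:2]/2),'ang',round(np.degrees(np.arctan2(d[1],d[0])),1),'len',round(np.hypot(*d[:2])))
seg('spoon',(320,328),(325,225),16)
seg('stapler',(365,316),(366,241),32)
seg('spatula',(405,327),(402,225),14)
seg('brush',(442,332),(449,231),18)
seg('tipsR',(222,187),(257,172),275); seg('tipsL',(97,245),(132,228),275)
seg('bar',(22,200),(283,84),254)
seg('front',(498,293),(605,378),85); seg('handle',(513,333),(563,375),62)
seg('unitfront',(568,208),(683,292),100); seg('unitL',(568,208),(670,88),100);seg('unitR',(683,292),(778,175),100)
seg('crateNE',(88,318),(195,232),70);seg('crateSE',(160,402),(271,320),70);seg('crateW',(88,318),(160,402),70);seg('cdiag',(88,318),(271,320),70)
seg('A',(330,142),(394,148),150);seg('B',(455,155),(522,160),150)
seg('spray',(548,135),(548,70),207)
# handle by cloud
P=cloud(c).reshape(-1,3); 
for n,lo,hi in [('A',(600,-60,143),(800,100,158)),('B',(600,-260,143),(760,-90,158))]:
    m=np.all((P>lo)&(P<hi),1); q=P[m]; print(n,m.sum(),np.round(q.mean(0)),np.round(np.ptp(q,axis=0)), q[:,2].max() if m.sum() else 0)
m=np.all((P>(500,100,225))&(P<(900,620,300)),1);q=P[m];print(m.sum(),np.round(q[::6]).tolist())
E
```

```text
spoon [474. 110.] ang -1.2 len 187
stapler [470.  31.] ang 0.5 len 134
spatula [477. -36.] ang 2.6 len 185
brush [ 468. -112.] ang -3.4 len 183
tipsR [589. 200.] ang -65.6 len 56
tipsL [502. 380.] ang -62.7 len 56
bar [651. 339.] ang -64.6 len 429
front [ 372. -289.] ang -128.1 len 228
handle [ 340. -270.] ang -129.5 len 111
unitfront [ 517. -412.] ang -126.4 len 237
unitL [ 694. -405.] ang -39.9 len 277
unitR [ 547. -590.] ang -39.4 len 261
crateNE [467. 417.] ang -49.5 len 235
crateSE [320. 282.] ang -52.4 len 233
crateW [320. 440.] ang -136.8 len 194
cdiag [391. 348.] ang -89.8 len 317
A [679.  32.] ang -94.9 len 107
B [ 660. -177.] ang -93.8 len 110
spray [ 735. -265.] ang -0.3 len 106
A 146 [685.  34. 149.] [ 19. 110.  14.] 157.43447484066314
B 152 [ 667. -174.  149.] [ 18. 109.  12.] 155.77475871029014
1151 [[747.0, 155.0, 260.0], [742.0, 154.0, 264.0], [741.0, 164.0, 259.0], [742.0, 146.0, 257.0], [738.0, 161.0, 259.0], [743.0, 145.0, 245.0], [735.0, 167.0, 258.0], [736.0, 149.0, 255.0], [733.0, 182.0, 256.0], [731.0, 163.0, 260.0], [741.0, 147.0, 235.0], [727.0, 184.0, 262.0]
[... 3441 characters left out ...]
0, 257.0], [576.0, 447.0, 250.0], [570.0, 517.0, 261.0], [570.0, 500.0, 260.0], [574.0, 386.0, 251.0], [568.0, 522.0, 257.0], [567.0, 502.0, 261.0], [570.0, 381.0, 255.0], [564.0, 520.0, 260.0], [566.0, 506.0, 253.0], [561.0, 535.0, 260.0], [562.0, 520.0, 256.0], [566.0, 379.0, 246.0], [559.0, 520.0, 255.0], [561.0, 379.0, 252.0], [558.0, 527.0, 246.0], [558.0, 440.0, 250.0], [555.0, 527.0, 242.0], [556.0, 377.0, 248.0], [551.0, 434.0, 256.0], [548.0, 433.0, 252.0], [546.0, 372.0, 251.0], [543.0, 369.0, 252.0], [536.0, 429.0, 252.0], [533.0, 423.0, 251.0], [531.0, 361.0, 254.0], [528.0, 358.0, 254.0], [521.0, 419.0, 252.0], [519.0, 417.0, 249.0], [512.0, 354.0, 277.0], [509.0, 412.0, 253.0]]
```

```bash
cat >> h.py <<'E'
def go(x,y,z,yt):
    """print turn (tool z, rad) and shift in tool axes after the turn (mm) to put TCP at x,y,z with closing line at yt deg"""
    o=robot.get_obs(); r=rot(o['tcp_rot']); Y=r.apply([0,1,0]); cur=np.arctan2(Y[1],Y[0])
    d=(np.radians(yt)-cur+np.pi/2)%np.pi-np.pi/2
    n=cur+d; t=[-np.sin(n)*-1,0,0]
    ty=np.array([np.cos(n),np.sin(n),0]); tz=np.array([0,0,-1.]); tx=np.cross(ty,tz)
    D=np.array([x,y,z])-o['position']
    print('at',np.round(o['position'],1),'yt',round(np.degrees(cur),1),'tilt',np.round(r.apply([0,0,1])[:2],3),'turn az',round(-d,3),'shift',np.round([D@tx,D@ty,D@tz],1),'w',round(o['width'],1),'t',round(o['t'],1))
E
python3 -m creep '0 0 -.13 0 0 0 -.1;0 0 -.13 0 0 0 -.1;0 0 0 -.033 -.05 0 -.1;0 0 0 -.033 -.05 0 -.1;0 0 0 -.033 -.05 0 -.1;0 0 0 -.033 -.05 0 -.1;0 0 0 -.033 -.05 -.005 -.1;0 0 0 -.033 -.05 -.01 -.1;0 0 0 -.033 -.05 -.01 -.1;0 0 0 -.033 -.05 -.01 -.1;0 0 0 -.033 -.05 -.01 -.1;0 0 0 -.033 -.05 0 -.1'
python3 - <<'E'
from h import *
go(470,31,10,90.5)
c=shot('wrist','w1.png'); print(c['position'],c['orientation'],c['fx'])
E
```

```text
t: 1.6
position: [472.0, 34.4, 251.4]
tcp_rot: [0.001, -0.005, 1.0, -0.0]
wrist_force: [0.0, 1.0, 0.0]
width: 47.2
grip_force: 0.0
at [472.   34.4 251.4] yt 90.6 tilt [ 0.001 -0.   ] turn az 0.001 shift [  2.1  -3.4 241.4] w 47.2 t 1.6
[407.43888701  33.54599842 418.6442304 ] [ 0.69717314 -0.0926565  -0.09366722  0.70469202] 337.1043443048013
```

View pics/w1.png

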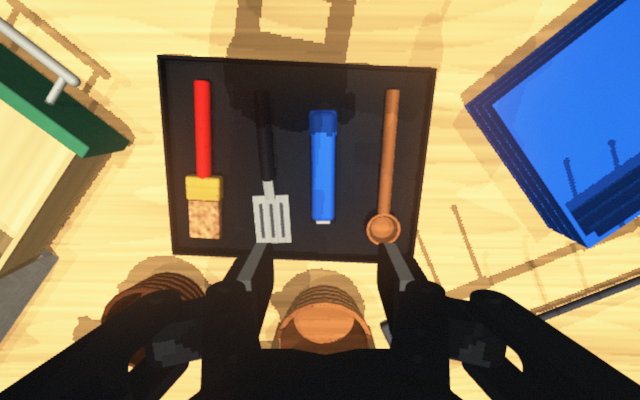

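Wrist view shows all four items: stapler (322,110)-(322,222), brush (203,81)-(205,238), spatula (264,92)-(272,243), spoon (392,90)-(382,244).

```bash
cat >> h.py <<'E'
def rs(c,n,a,b,z):
    A=ray(c,*a,z);B=ray(c,*b,z);d=B-A
    print(n,np.round((A+B)[:2]/2),'ang',round(np.degrees(np.arctan2(d[1],d[0])),1),'len',round(np.hypot(*d[:2])))
E
python3 - <<'E'
from h import *
c=load('wrist')
rs(c,'stapler',(322,110),(322,222),36);rs(c,'brush',(203,81),(205,238),22);rs(c,'spatula',(264,92),(272,243),15);rs(c,'spoon',(392,90),(382,244),20)
E
```

```text
stapler [471.  31.] ang 0.5 len 129
brush [ 470. -109.] ang -4.0 len 187
spatula [480. -34.] ang 1.1 len 184
spoon [477. 108.] ang -0.3 len 186
```

```bash
python3 -m creep '0 0 0 .001 -.003 .06 -.1;0 0 0 0 0 .06 -.1;0 0 0 0 0 .06 -.1;0 0 0 0 0 .05 -.1;0 0 0 0 0 .01 -.1;0 0 0 0 0 0 1;0 0 0 0 0 0 1;0 0 0 0 0 0 1;0 0 0 0 0 0 1;0 0 0 0 0 -.03 1;0 0 0 0 0 -.06 1;0 0 0 0 0 -.05 1'
python3 - <<'E'
from h import *
go(436,-320,150,105)
c=shot('wrist','w2.png')
E
```

```text
t: 3.15
position: [470.0, 33.3, 153.2]
tcp_rot: [0.001, -0.005, 1.0, -0.0]
wrist_force: [-0.1, 0.4, -0.2]
width: 0.2
grip_force: 0.0
at [470.   33.3 153.2] yt 90.6 tilt [ 0.001 -0.   ] turn az -0.252 shift [ 124.3 -332.5    3.2] w 0.2 t 3.1
```

View pics/w2.png

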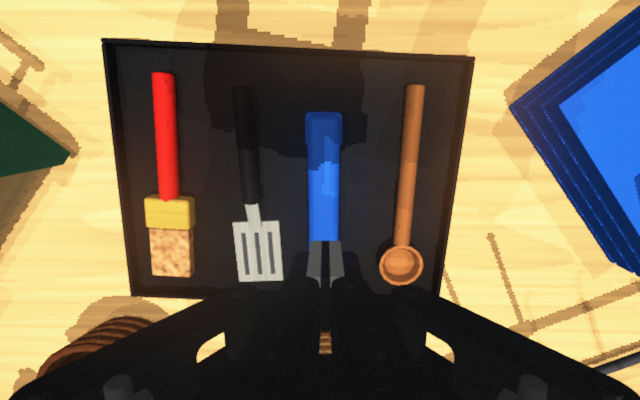

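The fingers closed on nothing, so I'll descend again in stages.

```bash
python3 -m creep '0 0 0 -.001 -.002 0 -.3;0 0 0 0 0 0 -.3;0 0 0 0 0 0 -.3;0 0 0 0 0 .06 -.3;0 0 0 0 0 .06 -.3;0 0 0 0 0 .02 -.3;0 0 0 0 0 0.004 -.3;0 0 0 0 0 0 -.3'
python3 -m creep '0 0 0 0 0 0 1;0 0 0 0 0 0 1;0 0 0 0 0 0 1;0 0 0 0 0 0 1;0 0 0 0 0 0 1;0 0 0 0 0 0 1'
```

```text
t: 4.2
position: [471.4, 31.3, 7.1]
tcp_rot: [0.0, -0.005, 1.0, -0.0]
wrist_force: [0.8, 0.2, -0.4]
width: 55.7
grip_force: 0.0
t: 4.95
position: [471.6, 31.3, 7.9]
tcp_rot: [0.001, -0.005, 1.0, -0.0]
wrist_force: [-1.3, 1.1, 7.0]
width: 24.9
grip_force: 58.5
```

```bash
python3 -m creep '0 0 0 0 0 -.02 1;0 0 0 0 0 -.05 1;0 0 0 0 0 -.06 1;0 0 0 0 0 -.04 1;0 0 0 0 0 0 1'
python3 - <<'E'
from h import *
c=shot('wrist','w3.png')
go(436,-320,180,105)
E
```

```text
t: 5.58
position: [472.2, 31.2, 179.9]
tcp_rot: [0.003, -0.005, 1.0, -0.001]
wrist_force: [0.3, 0.4, -2.4]
width: 24.6
grip_force: 59.2
at [471.2  31.3 177.8] yt 90.6 tilt [ 0.003 -0.001] turn az -0.252 shift [ 124.9 -330.2   -2.2] w 24.6 t 5.6
```

View pics/w3.png

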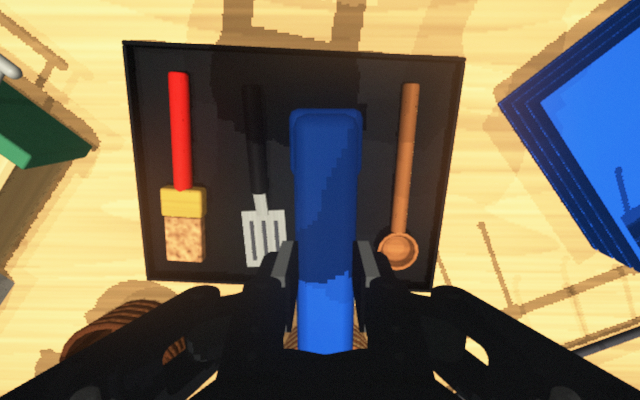

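Stapler is held. I'll move it over the drawer and check the drawer from close up.

```bash
python3 -m creep '0 0 -.126 0 0 0 1;0 0 -.126 0 0 0 1;0 0 0 .021 -.055 0 1;0 0 0 .021 -.055 0 1;0 0 0 .021 -.055 0 1;0 0 0 .021 -.055 0 1;0 0 0 .021 -.055 0 1;0 0 0 .02 -.055 0 1;0 0 0 0 0 0 1'
python3 - <<'E'
from h import *
c=shot('wrist','w4.png')
go(436,-320,60,105)
E
```

```text
t: 6.75
position: [434.6, -322.8, 174.6]
tcp_rot: [-0.001, -0.129, 0.992, 0.001]
wrist_force: [0.7, 0.4, -2.5]
width: 24.5
grip_force: 59.4
at [ 434.9 -320.7  174.9] yt 104.9 tilt [-0.002  0.003] turn az -0.002 shift [ -1.2   0.4 114.9] w 24.9 t 6.8
```

View pics/w4.png

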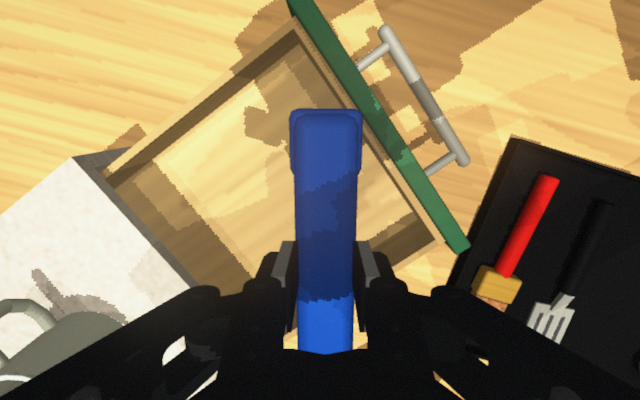

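```bash
python3 - <<'E'
from h import *
c=load('wrist')
rs(c,'handle',(385,32),(463,162),66)
rs(c,'front inner top',(295,35),(438,236),78)
rs(c,'unit edge',(75,158),(195,288),100)
rs(c,'front outer top',(303,0),(465,250),85)
rs(c,'-y wall inner top',(115,178),(302,45),78)
for p in [(295,35),(438,236),(303,0),(465,250)]: 
    w=ray(c,*p,80);print(p,np.round(w), 's',round(.772*w[0]-.636*w[1]),'l',round(.636*w[0]+.772*w[1]))
E
```

```text
handle [ 344. -265.] ang 50.0 len 119
front inner top [ 386. -298.] ang 51.9 len 192
unit edge [ 490. -455.] ang 50.9 len 128
front outer top [ 377. -286.] ang 50.2 len 225
-y wall inner top [ 398. -428.] ang 137.7 len 179
(295, 35) [ 327. -374.   80.] s 490 l -80
(438, 236) [ 445. -224.   80.] s 485 l 110
(303, 0) [ 304. -373.   80.] s 472 l -95
(465, 250) [ 451. -198.   80.] s 474 l 134
```

```bash
python3 -m creep '0 0 0 -.010 -.004 0 1;0 0 0 0 0 .05 1;0 0 0 0 0 .05 1;0 0 0 0 0 .03 1;0 0 0 0 0 .014 1;0 0 0 0 0 0 1'
python3 -m creep '0 0 0 0 0 0 0;0 0 0 0 0 0 0;0 0 0 0 0 0 0;0 0 0 0 0 0 0;0 0 0 0 0 -.05 0;0 0 0 0 0 -.06 0;0 0 0 0 0 -.05 0;0 0 0 0 0 0 0'
python3 - <<'E'
from h import *
go(470,-109,120,86)
E
```

```text
t: 7.55
position: [447.1, -320.4, 32.7]
tcp_rot: [-0.0, -0.131, 0.991, 0.0]
wrist_force: [-0.4, -0.1, 0.3]
width: 24.6
grip_force: 59.4
t: 8.55
position: [447.6, -322.2, 196.8]
tcp_rot: [0.002, -0.131, 0.991, -0.003]
wrist_force: [-0.2, 0.6, -0.5]
width: 42.5
grip_force: 0.0
at [ 447.6 -322.2  196.8] yt 105.0 tilt [ 0.005 -0.006] turn az 0.332 shift [ -7.4 214.3  76.8] w 42.5 t 8.6
```

```bash
python3 -m creep '0 0 .166 0 0 0 0;0 0 .166 0 0 0 0;0 0 0 -.002 .054 0 0;0 0 0 -.002 .054 0 0;0 0 0 -.002 .053 0 0;0 0 0 -.001 .053 0 0;0 0 0 0 0 0 0;0 0 0 0 0 0 0'
cat >> h.py <<'E'
def blob(c,lo,hi,z):
    m=cv2.inRange(cv2.cvtColor(c['image'],cv2.COLOR_RGB2HSV),lo,hi)
    n,l,st,ce=cv2.connectedComponentsWithStats(m)
    i=1+np.argmax(st[1:,4]); (cx,cy),(w,h),a=cv2.minAreaRect(np.argwhere(l==i)[:,::-1].astype(np.float32))
    b=cv2.boxPoints(((cx,cy),(w,h),a)); e=sorted([(np.hypot(*(b[1]-b[0])),0),(np.hypot(*(b[2]-b[1])),1)])
    k=e[0][1]; p=(b[k]+b[(k+1)%4])/2; q=(b[(k+2)%4]+b[(k+3)%4])/2
    print('px',p,q,'area',st[i,4]); rs(c,'blob',p,q,z)
E
python3 - <<'E'
from h import *
c=shot('wrist','w5.png')
blob(c,(0,200,120),(6,255,255),20); blob(c,(172,200,120),(180,255,255),20)
go(470,-109,6,86)
E
```

```text
t: 9.55
position: [468.4, -108.3, 192.3]
tcp_rot: [-0.0, 0.035, 0.999, 0.0]
wrist_force: [-0.6, 0.0, -0.1]
width: 42.6
grip_force: 0.0
px [319.6516   80.96158] [321.28998 194.01031] area 1781
blob [ 431. -110.] ang -3.3 len 111Traceback (most recent call last):
  File "<stdin>", line 3, in <module>
  File "h.py", line 33, in blob
    i=1+np.argmax(st[1:,4]); (cx,cy),(w,h),a=cv2.minAreaRect(np.argwhere(l==i)[:,::-1].astype(np.float32))
        ~~~~~~~~~^^^^^^^^^^
    return _wrapfunc(a, 'argmax', axis=axis, out=out, **kwds)
    return bound(*args, **kwds)
ValueError: attempt to get argmax of an empty sequence
```

```bash
python3 -m creep '0 0 0 .002 -.004 .06 0;0 0 0 0 0 .06 0;0 0 0 0 0 .05 0;0 0 0 0 0 .016 0;0 0 0 0 0 0 0;0 0 0 0 0 0 0'
python3 -m creep '0 0 0 0 0 0 1;0 0 0 0 0 0 1;0 0 0 0 0 0 1;0 0 0 0 0 0 1;0 0 0 0 0 0 1;0 0 0 0 0 0 1'
python3 -m creep '0 0 0 0 0 -.02 1;0 0 0 0 0 -.05 1;0 0 0 0 0 -.06 1;0 0 0 0 0 -.04 1;0 0 0 0 0 0 1;0 0 0 0 0 0 1'
python3 - <<'E'
from h import *
go(454,-368,178,105)
E
```

```text
t: 10.35
position: [466.7, -112.8, 7.5]
tcp_rot: [0.001, 0.035, 0.999, -0.0]
wrist_force: [-1.4, 0.7, 0.2]
width: 42.6
grip_force: 0.0
t: 11.1
position: [466.2, -111.9, 6.8]
tcp_rot: [-0.0, 0.035, 0.999, 0.0]
wrist_force: [0.6, -0.1, 0.5]
width: 0.2
grip_force: 0.0
t: 11.85
position: [465.7, -111.7, 175.9]
tcp_rot: [-0.001, 0.035, 0.999, 0.0]
wrist_force: [-0.5, 0.6, 0.2]
width: 0.2
grip_force: 0.0
at [ 465.7 -111.7  175.9] yt 86.0 tilt [-0.001  0.001] turn az -0.332 shift [  77.7 -244.5   -2.1] w 0.2 t 11.8
```

```bash
python3 - <<'E'
from h import *
c=shot('wrist','w6.png')
P=cloud(c)
for p in [(100,120),(100,200),(320,120),(400,150),(250,60)]: print(p,np.round(P[p[1],p[0]]))
o=robot.get_obs(); print(o['width'],o['grip_force'])
E
```

```text
(100, 120) [ 396. -274.   86.]
(100, 200) [ 463. -311.   54.]
(320, 120) [ 409. -112.   22.]
(400, 150) [442. -38.  21.]
(250, 60) [ 349. -175.   -1.]
-0.10303120538578221 0.0
```

View pics/w6.png

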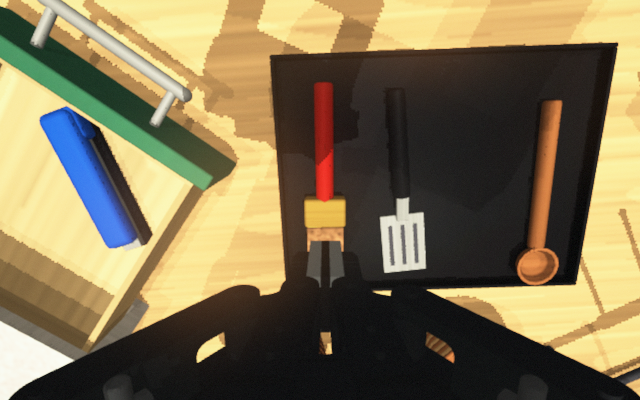

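The stapler lies in the drawer at (95,180) and the brush is still in the tray under the fingers. They must have closed above it, so I'll check the fingertip height in the depth image.

```bash
python3 - <<'E'
from h import *
c=load('wrist');P=cloud(c)
for v in range(225,360,8):
    print(v,[ (np.round(P[v,u]).tolist()) for u in (312,325,338)])
print(robot.get_obs()['position'], c['position'])
E
```

```text
225 [[511.0, -128.0, 21.0], [512.0, -115.0, 21.0], [513.0, -102.0, 21.0]]
233 [[520.0, -129.0, 18.0], [521.0, -115.0, 19.0], [521.0, -102.0, 21.0]]
241 [[456.0, -117.0, 205.0], [457.0, -111.0, 205.0], [457.0, -105.0, 205.0]]
249 [[457.0, -117.0, 213.0], [457.0, -111.0, 213.0], [457.0, -106.0, 214.0]]
257 [[456.0, -116.0, 221.0], [456.0, -111.0, 222.0], [457.0, -106.0, 222.0]]
265 [[456.0, -116.0, 230.0], [456.0, -111.0, 229.0], [456.0, -106.0, 229.0]]
273 [[456.0, -116.0, 235.0], [456.0, -111.0, 236.0], [457.0, -107.0, 235.0]]
281 [[455.0, -115.0, 243.0], [458.0, -111.0, 238.0], [456.0, -107.0, 243.0]]
289 [[455.0, -115.0, 248.0], [461.0, -111.0, 238.0], [456.0, -107.0, 247.0]]
297 [[455.0, -115.0, 253.0], [464.0, -112.0, 238.0], [456.0, -107.0, 253.0]]
305 [[454.0, -115.0, 258.0], [467.0, -112.0, 239.0], [456.0, -107.0, 257.0]]
313 [[455.0, -115.0, 261.0], [470.0, -112.0, 238.0], [454.0, -107.0, 264.0]]
321 [[457.0, -115.0, 262.0], [474.0, -112.0, 238.0], [457.0, -108.0, 263.0]]
329 [[459.0, -115.0, 262.0], [476.0, -112.0, 239.0], [458.0, -108.0, 266.0]]
337 [[471.0, -116.0, 250.0], [659.0, -125.0, -1.0], [461.0, -108.0, 264.0]]
345 [[475.0, -117.0, 249.0], [669.0, -126.0, 0.0], [464.0, -108.0, 264.0]]
353 [[457.0, -114.0, 275.0], [682.0, -126.0, -2.0], [458.0, -108.0, 274.0]]
[ 465.61013305 -111.63196581  175.55910936] [ 401.74310774 -107.4289249   343.3581233 ]
```

The fingertips show at z≈203 while the TCP reads 176, so they end about 27 mm short of where the readout says. I'll go deeper in careful steps and watch the force.

```bash
python3 -m creep '0 0 0 0 0 0 0;0 0 0 0 0 0 0;0 0 0 0 0 0 0;0 0 0 0 0 .06 0;0 0 0 0 0 .06 0;0 0 0 0 0 .05 0;0 0 0 0 0 .01 0;0 0 0 0 0 .005 0;0 0 0 0 0 .005 0;0 0 0 0 0 0 0'
python3 - <<'E'
from h import *
c=shot('wrist');P=cloud(c)
for u in range(285,366,6):
    col=P[180:330,u]; m=(col[:,2]>32)&(np.abs(col[:,1]+112)<45); 
    print(u,np.round(col[m][0]) if m.any() else None)
print(robot.get_obs()['position'])
E
```

```text
t: 13.15
position: [466.7, -112.2, -12.3]
tcp_rot: [0.001, 0.035, 0.999, -0.0]
wrist_force: [-0.2, -0.2, -1.3]
width: 42.6
grip_force: 0.0
285 None
291 None
297 None
303 None
309 None
315 None
321 None
327 None
333 None
339 None
345 None
351 None
357 None
363 None
[ 466.67778112 -112.17204912  -12.33425335]
```

Now at −12 with no contact. Closing.

```bash
python3 -m creep '0 0 0 0 0 .006 0;0 0 0 0 0 0 0;0 0 0 0 0 0 1;0 0 0 0 0 0 1;0 0 0 0 0 0 1;0 0 0 0 0 0 1;0 0 0 0 0 0 1;0 0 0 0 0 0 1;0 0 0 0 0 0 1'
```

```text
t: 14.32
position: [466.4, -112.0, -18.9]
tcp_rot: [0.0, 0.035, 0.999, -0.0]
wrist_force: [-1.1, -0.2, 6.5]
width: 13.8
grip_force: 59.5
```

```bash
python3 -m creep '0 0 0 0 0 -.02 1;0 0 0 0 0 -.05 1;0 0 0 0 0 -.06 1;0 0 0 0 0 -.06 1;0 0 0 0 0 0 1'
python3 - <<'E'
from h import *
go(454,-368,170,105)
c=shot('wrist','w7.png')
E
```

```text
t: 14.95
position: [467.9, -112.7, 174.6]
tcp_rot: [0.004, 0.035, 0.999, -0.002]
wrist_force: [0.5, 0.2, -1.6]
width: 13.9
grip_force: 58.8
at [ 467.9 -112.7  174.6] yt 86.0 tilt [ 0.008 -0.004] turn az -0.332 shift [  79.5 -243.     4.6] w 13.9 t 14.9
```

View pics/w7.png

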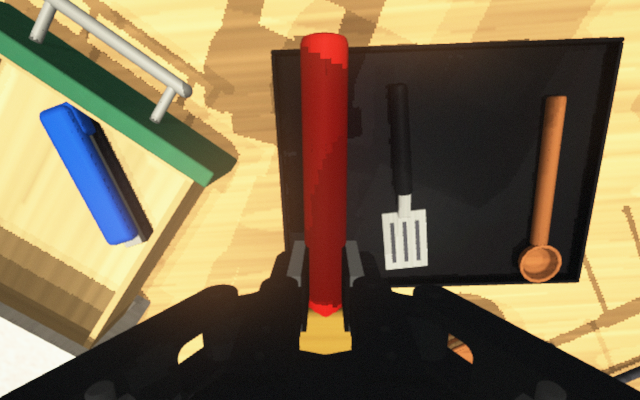

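The brush is held. The stapler lies in the drawer at (55,108)-(128,240); I'll measure it for brush clearance.

```bash
python3 - <<'E'
from h import *
c=load('wrist'); rs(c,'stapler',(57,108),(122,243),54)
for p in [(205,188),(235,158)]:
    w=ray(c,*p,82); print(np.round(w),'s',round(.772*w[0]-.636*w[1]),'l',round(.636*w[0]+.772*w[1]))
E
python3 -m creep '0 0 -.166 0 0 0 1;0 0 -.166 0 0 0 1;0 0 0 .02 -.061 0 1;0 0 0 .02 -.061 0 1;0 0 0 .02 -.061 0 1;0 0 0 .02 -.06 0 1;0 0 0 0 0 0 1;0 0 0 0 0 0 1'
python3 - <<'E'
from h import *
go(454,-368,30,105)
E
```

```text
stapler [ 447. -316.] ang 12.1 len 124
[ 456. -207.   82.] s 484 l 130
[ 434. -180.   82.] s 450 l 137
t: 16.0
position: [451.8, -360.8, 169.0]
tcp_rot: [-0.001, -0.131, 0.991, 0.002]
wrist_force: [-0.0, 1.0, -0.5]
width: 13.5
grip_force: 58.9
at [ 451.8 -360.8  169. ] yt 105.0 tilt [-0.002  0.003] turn az 0.0 shift [ -0.3  -7.6 139. ] w 13.5 t 16.0
```

```bash
python3 -m creep '0 0 0 0 -.008 .05 1;0 0 0 0 0 .05 1;0 0 0 0 0 .04 1;0 0 0 0 0 .018 1;0 0 0 0 0 .008 1;0 0 0 0 0 0 1'
python3 -m creep '0 0 0 0 0 0 .1;0 0 0 0 0 0 .1;0 0 0 0 0 0 .1;0 0 0 0 0 0 .1;0 0 0 0 0 -.04 .1;0 0 0 0 0 -.06 .1;0 0 0 0 0 -.06 .1;0 0 0 0 0 -.04 .1;0 0 0 0 0 0 .1;0 0 0 0 0 0 .1'
python3 - <<'E'
from h import *
c=shot('wrist','w8.png')
E
```

```text
t: 16.75
position: [454.6, -368.5, 4.9]
tcp_rot: [-0.0, -0.131, 0.991, 0.0]
wrist_force: [-0.0, 0.2, -0.9]
width: 14.0
grip_force: 59.0
t: 18.0
position: [454.0, -368.9, 203.7]
tcp_rot: [-0.001, -0.131, 0.991, 0.001]
wrist_force: [0.0, 0.6, -1.4]
width: 38.5
grip_force: 0.0
```

View pics/w8.png

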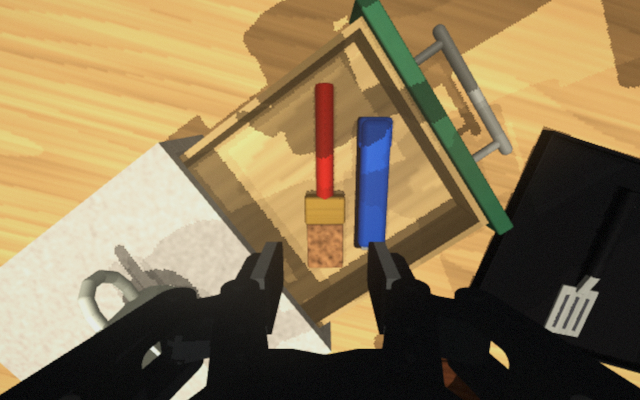

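Both lie flat in the drawer: brush (325,85)-(325,265), stapler (375,118)-(368,247). Next I'll move in front of the handle.

```bash
python3 -m creep '0 0 .16 0 0 0 1;0 0 .16 0 0 0 1;0 0 .16 0 0 0 1;0 0 .16 0 0 0 1;0 0 .16 0 0 0 1;0 0 .15 0 0 0 1;0 0 0 0 0 0 1'
python3 - <<'E'
from h import *
go(310,-237,25,50.5)
E
```

```text
t: 18.92
position: [454.1, -369.0, 203.4]
tcp_rot: [-0.001, 0.337, 0.942, 0.001]
wrist_force: [-0.2, -0.2, -0.2]
width: -0.2
grip_force: 0.0
at [ 454.1 -369.   203.4] yt 50.7 tilt [-0.002  0.002] turn az 0.003 shift [195.1  10.2 178.4] w -0.2 t 18.9
```

```bash
python3 -m creep '0 0 0 .05 .003 0 1;0 0 0 .05 .003 0 1;0 0 0 .05 .003 0 1;0 0 0 .045 .001 0 1;0 0 0 0 0 .06 1;0 0 0 0 0 .06 1;0 0 0 0 0 .05 1;0 0 0 0 0 .008 1;0 0 0 0 0 0 1'
python3 -m creep '0 0 0 -.015 0 0 1;0 0 0 -.015 0 0 1;0 0 0 -.02 0 0 1;0 0 0 -.02 0 0 1;0 0 0 -.02 0 0 1'
python3 - <<'E'
from h import *
o=robot.get_obs()['position'];print('s',.772*o[0]-.636*o[1],'l',.636*o[0]+.772*o[1])
c=shot('wrist','w9.png')
E
```

```text
t: 20.05
position: [310.3, -238.1, 27.4]
tcp_rot: [0.0, 0.336, 0.942, 0.0]
wrist_force: [0.8, -0.0, 0.9]
width: 0.3
grip_force: 0.0
t: 20.68
position: [380.3, -295.8, 28.9]
tcp_rot: [0.001, 0.337, 0.942, -0.001]
wrist_force: [-2.9, 0.8, -1.9]
width: 0.1
grip_force: 0.8
s 481.7361302525675 l 13.56734413872644
```

View pics/w9.png

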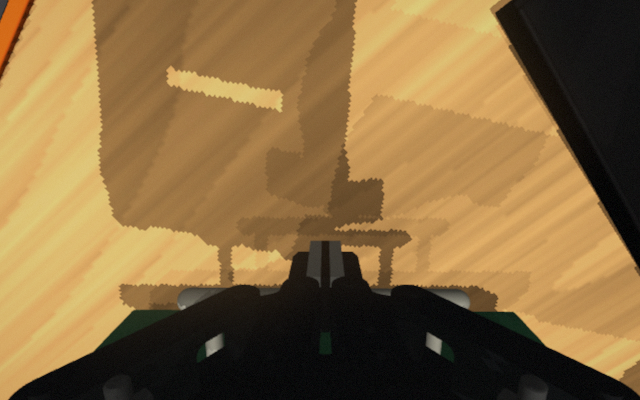

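The fingers push the bar at its middle (handle spans 180-470 px at row 298). Continuing.

```bash
python3 -m creep '0 0 0 -.02 0 0 1;0 0 0 -.02 0 0 1;0 0 0 -.02 0 0 1;0 0 0 -.02 0 0 1;0 0 0 -.015 0 0 1;0 0 0 -.01 0 0 1'
python3 -m creep '0 0 0 -.006 0 0 1;0 0 0 -.006 0 0 1;0 0 0 -.004 0 0 1;0 0 0 0 0 0 1'
python3 - <<'E'
from h import *
o=robot.get_obs()['position'];print('s',.772*o[0]-.636*o[1],'l',.636*o[0]+.772*o[1])
E
```

```text
t: 21.48
position: [461.2, -362.0, 28.5]
tcp_rot: [0.001, 0.337, 0.942, -0.001]
wrist_force: [-1.7, -0.1, 1.6]
width: -0.2
grip_force: 0.7
t: 21.98
position: [473.4, -372.0, 27.3]
tcp_rot: [0.001, 0.337, 0.941, -0.0]
wrist_force: [0.2, -0.2, 0.1]
width: -0.2
grip_force: 0.0
s 602.0610330342287 l 13.864605768042168
```

```bash
python3 -m creep '0 0 0 -.004 0 0 1;0 0 0 -.003 0 0 1;0 0 0 0 0 0 1'
python3 -m creep '0 0 0 -.003 0 0 1;0 0 0 0 0 0 1'
```

```text
t: 22.35
position: [474.2, -372.5, 26.9]
tcp_rot: [-0.006, 0.337, 0.942, 0.002]
wrist_force: [-21.6, 15.0, 17.5]
width: 0.1
grip_force: 13.1
t: 22.6
position: [474.2, -372.4, 26.8]
tcp_rot: [-0.01, 0.337, 0.942, 0.004]
wrist_force: [-33.4, 22.0, 25.5]
width: 0.1
grip_force: 19.8
```

```bash
python3 -m creep '0 0 0 -.003 0 0 1;0 0 0 0 0 0 1'
python3 -m creep '0 0 0 -.003 0 0 1;0 0 0 0 0 0 1'
```

```text
t: 22.85
position: [474.2, -372.4, 26.8]
tcp_rot: [-0.013, 0.336, 0.942, 0.005]
wrist_force: [-43.1, 29.4, 34.1]
width: 0.0
grip_force: 26.5
t: 23.1
position: [474.2, -372.3, 26.7]
tcp_rot: [-0.016, 0.336, 0.942, 0.006]
wrist_force: [-55.0, 36.1, 41.6]
width: -0.0
grip_force: 33.3
```

```bash
python3 -m creep '0 0 0 .03 0 0 1;0 0 0 .04 0 0 1;0 0 0 0 0 -.06 0;0 0 0 0 0 -.06 0;0 0 0 0 0 -.06 0;0 0 0 0 0 0 0'
python3 - <<'E'
from h import *
go(480,-34,170,91)
E
```

```text
t: 23.85
position: [432.7, -338.9, 211.6]
tcp_rot: [0.004, 0.337, 0.941, -0.003]
wrist_force: [0.1, 0.5, -0.9]
width: 42.8
grip_force: 0.0
at [ 432.7 -338.9  211.6] yt 50.6 tilt [ 0.007 -0.008] turn az -0.705 shift [-52.6 304.   41.6] w 42.8 t 23.9
```

```bash
python3 -m creep '0 0 -.176 0 0 0 0;0 0 -.176 0 0 0 0;0 0 -.176 0 0 0 0;0 0 -.176 0 0 0 0;0 0 0 -.007 .061 0 0;0 0 0 -.007 .061 0 0;0 0 0 -.006 .061 0 0;0 0 0 -.006 .061 0 0;0 0 0 -.006 .06 0 0;0 0 0 0 0 0 0;0 0 0 0 0 0 0'
python3 - <<'E'
from h import *
go(460,-34,-18,91)
c=shot('wrist'); a=c['image']; b=shot('top')['image'][60:260,320:520]
cv2.imwrite('pics/w10.png',np.hstack([a,cv2.resize(b,(400,400))])[:,:,::-1][:, :][:, 240:])
E
```

```text
t: 25.22
position: [458.4, -33.2, 206.3]
tcp_rot: [-0.0, -0.008, 1.0, -0.0]
wrist_force: [0.3, -0.7, 0.8]
width: 42.9
grip_force: 0.0
at [458.4 -33.2 206.3] yt 91.0 tilt [-0.001 -0.   ] turn az -0.001 shift [ -1.6  -0.8 224.3] w 42.9 t 25.2
```

View pics/w10.png

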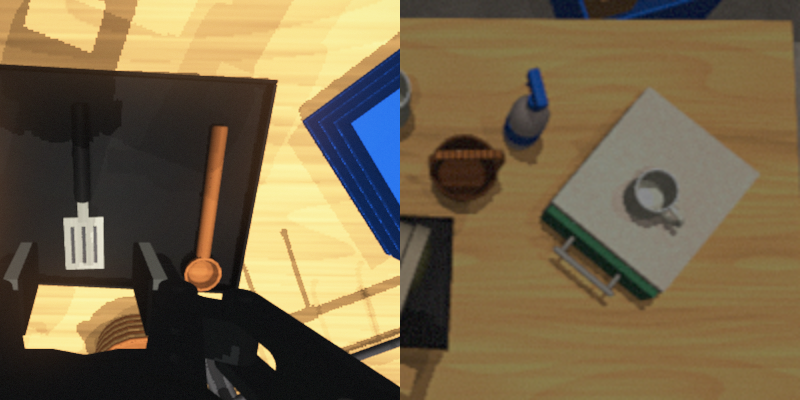

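The drawer is flush with the unit and the cup has not moved. The spatula is directly below, so I'll grasp it.

```bash
python3 -m creep '0 0 0 -.001 -.001 .06 0;0 0 0 0 0 .06 0;0 0 0 0 0 .06 0;0 0 0 0 0 .03 0;0 0 0 0 0 .012 0;0 0 0 0 0 0 0;0 0 0 0 0 0 1;0 0 0 0 0 0 1;0 0 0 0 0 0 1;0 0 0 0 0 0 1;0 0 0 0 0 0 1;0 0 0 0 0 0 1'
python3 -m creep '0 0 0 0 0 -.02 1;0 0 0 0 0 -.05 1;0 0 0 0 0 -.06 1;0 0 0 0 0 -.06 1;0 0 0 0 0 0 1'
python3 - <<'E'
from h import *
go(348,340,170,39)
E
```

```text
t: 26.82
position: [460.2, -34.3, -13.8]
tcp_rot: [0.001, -0.008, 1.0, -0.001]
wrist_force: [-1.8, -0.5, 6.4]
width: 13.3
grip_force: 59.5
t: 27.45
position: [461.2, -34.4, 179.5]
tcp_rot: [0.005, -0.008, 1.0, -0.002]
wrist_force: [-0.5, -0.4, -0.7]
width: 13.3
grip_force: 58.8
at [461.2 -34.4 179.5] yt 90.9 tilt [ 0.01  -0.003] turn az 0.907 shift [362.2 147.6   9.5] w 13.3 t 27.4
```

```bash
python3 -m creep '0 0 .18 0 0 0 1;0 0 .18 0 0 0 1;0 0 .18 0 0 0 1;0 0 .18 0 0 0 1;0 0 .187 0 0 0 1;0 0 0 .052 .021 0 1;0 0 0 .052 .021 0 1;0 0 0 .052 .021 0 1;0 0 0 .052 .021 0 1;0 0 0 .052 .021 0 1;0 0 0 .051 .021 0 1;0 0 0 .051 .021 0 1'
python3 -m creep '0 0 0 0 0 0 1'
python3 - <<'E'
from h import *
go(348,340,-6,39)
c=shot('wrist','w11.png')
E
```

```text
t: 28.95
position: [344.8, 341.4, 174.3]
tcp_rot: [-0.0, 0.431, 0.902, -0.0]
wrist_force: [1.3, -0.2, -0.4]
width: 13.0
grip_force: 58.8
t: 29.08
position: [344.2, 342.3, 174.0]
tcp_rot: [-0.0, 0.429, 0.904, -0.0]
wrist_force: [-0.8, -1.1, -1.8]
width: 13.2
grip_force: 58.8
at [344.2 342.3 174. ] yt 39.3 tilt [-0.001 -0.   ] turn az 0.004 shift [ -4.2   1.5 180. ] w 13.2 t 29.1
```

View pics/w11.png

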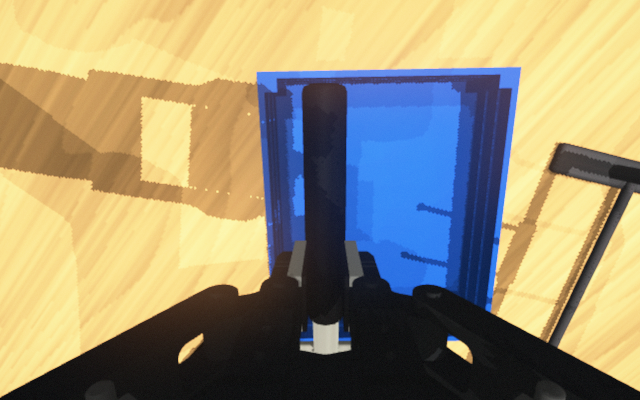

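The spatula is over the crate, whose top edge runs (258,73)-(520,68) and right side goes down to about (492,308). I'll check the crate's centre against this.

```bash
python3 - <<'E'
from h import *
c=load('wrist')
rs(c,'far y edge',(258,73),(520,68),70); rs(c,'x+ edge',(520,68),(495,300),70)
m=ray(c,389,70.5,70); print(m-115*0, 'centre est', np.round(m[:2]+118*np.array([.629,-.777])))
E
```

```text
far y edge [322. 446.] ang 40.3 len 197
x+ edge [462. 437.] ang -48.7 len 196
[322.35642988 446.59126404  70.        ] centre est [397. 355.]
```

```bash
python3 -m creep '0 0 0 -.003 .006 .05 1;0 0 0 0 0 .05 1;0 0 0 0 0 .05 1;0 0 0 0 0 .025 1;0 0 0 0 0 .008 1;0 0 0 0 0 0 1;0 0 0 0 0 0 0;0 0 0 0 0 0 0;0 0 0 0 0 0 0;0 0 0 0 0 0 0'
python3 -m creep '0 0 0 0 0 -.06 0;0 0 0 0 0 -.06 0;0 0 0 0 0 -.06 0;0 0 0 0 0 -.04 0;0 0 0 0 0 0 0'
python3 - <<'E'
from h import *
c=shot('top'); blob(c,(5,110,60),(16,255,255),16)
im=c['image'];P=cloud(c)
# spoon: points in the tray region above floor
Q=P.reshape(-1,3);m=(Q[:,0]>375)&(Q[:,0]<575)&(Q[:,1]>60)&(Q[:,1]<140)&(Q[:,2]>11)&(Q[:,2]<35)
print(m.sum(),Q[m].mean(0),np.polyfit(Q[m][:,0],Q[m][:,1],1),Q[m].min(0),Q[m].max(0))
m=(np.abs(Q[:,:2]-[395,352])<90).all(1)&(Q[:,2]>12)&(Q[:,2]<60);print(m.sum(),Q[m].mean(0) if m.any() else 0)
go(467,108,180,90)
E
```

```text
t: 30.38
position: [354.5, 342.4, -6.8]
tcp_rot: [0.002, 0.431, 0.902, 0.002]
wrist_force: [4.2, 3.1, 3.8]
width: 42.4
grip_force: 0.0
t: 31.0
position: [353.3, 341.9, 215.1]
tcp_rot: [0.002, 0.431, 0.902, 0.003]
wrist_force: [-0.5, -0.5, -0.3]
width: 42.4
grip_force: 0.0
px [488.9922  223.76654] [189.77954 302.22675] area 5880
blob [ 247. -140.] ang 105.4 len 1093
214 [490.7821831  105.28989747  17.58321156] [-6.55403991e-03  1.08506503e+02] [405.54283713  70.46929286  11.08675927] [574.33095887 125.12966635  25.39474298]
301 [378.29805733 351.70726817  25.97199152]
at [352.6 341.4 212.9] yt 39.0 tilt [0.002 0.001] turn az -0.891 shift [-114.4 -233.4   32.9] w 42.6 t 31.1
```

```bash
python3 -m creep '0 0 -.178 0 0 0 0;0 0 -.178 0 0 0 0;0 0 -.178 0 0 0 0;0 0 -.178 0 0 0 0;0 0 -.178 0 0 0 0;0 0 0 -.023 -.047 0 0;0 0 0 -.023 -.047 0 0;0 0 0 -.023 -.047 0 0;0 0 0 -.023 -.046 0 0;0 0 0 -.022 -.046 0 0;0 0 0 0 0 0 0;0 0 0 0 0 0 0'
python3 - <<'E'
from h import *
go(467,108,-18,90)
c=shot('wrist'); P=cloud(c);Q=P.reshape(-1,3)
m=(Q[:,0]>370)&(Q[:,0]<490)&(Q[:,1]>70)&(Q[:,1]<140)&(Q[:,2]>12)&(Q[:,2]<30)
print(m.sum(),Q[m].mean(0),Q[m].min(0),Q[m].max(0),np.polyfit(Q[m][:,0],Q[m][:,1],1))
m=(np.abs(Q[:,:2]-[395,352])<75).all(1)&(Q[:,2]>9)&(Q[:,2]<60);q=Q[m];print('crate',len(q),q.mean(0) if len(q) else 0,q.min(0),q.max(0))
E
```

```text
t: 32.55
position: [465.7, 108.7, 210.9]
tcp_rot: [-0.001, 0.001, 1.0, 0.0]
wrist_force: [0.4, 0.1, -0.4]
width: 42.9
grip_force: 0.0
at [465.7 108.7 210.9] yt 89.9 tilt [-0.002  0.   ] turn az -0.001 shift [ -1.3  -0.7 228.9] w 42.9 t 32.5
1128 [446.55636448 106.25192411  17.51803596] [406.50966697  98.69761926  12.02280166] [489.84543643 114.0968246   21.18647177] [-1.26572448e-02  1.11904097e+02]
crate 2841 [366.67040919 339.24011252  20.47618438] [320.02930764 277.05008563   9.00114341] [469.9991629  426.89116829  59.90812884]
```

```bash
python3 - <<'E'
from h import *
c=load('wrist'); h=cv2.cvtColor(c['image'],cv2.COLOR_RGB2HSV); P=cloud(c)
m=(P[...,0]>360)&(P[...,0]<590)&(P[...,1]>30)&(P[...,1]<143)&(P[...,2]>3)&(P[...,2]<32)&(h[...,1]>100)&(h[...,2]>60)&(h[...,0]<20)
ys,xs=np.nonzero(m); print(m.sum(),xs.min(),xs.max(),ys.min(),ys.max())
for v in range(ys.min(),ys.max(),15):
    u=xs[ys==v]; print(v,u.min() if len(u) else 0,u.max() if len(u) else 0,np.round(P[v,int(np.median(u))]) if len(u) else 0)
E
```

```text
4159 303 359 69 279
69 331 331 [360. 115.  19.]
84 338 354 [373. 130.   3.]
99 342 357 [388. 137.   4.]
114 341 356 [404. 136.   3.]
129 316 354 [419. 110.  19.]
144 316 331 [434. 107.  20.]
159 316 331 [450. 107.  19.]
174 316 354 [466. 108.  18.]
189 316 353 [483. 108.  18.]
204 315 353 [500. 110.  19.]
219 315 354 [517. 106.  21.]
234 315 354 [535. 108.  18.]
249 315 353 [553. 109.  20.]
264 303 353 [577. 109.   7.]
```

```bash
python3 - <<'E'
from h import *
c=load('wrist'); P=cloud(c); im=c['image']
for v in range(100,300,8): print(v,im[v,323],np.round(P[v,323]), im[v,345],np.round(P[v,345]))
E
```

```text
100 [46 35 28] [389. 107.   2.] [56 38 28] [389. 130.   3.]
108 [48 38 31] [397. 107.   2.] [62 45 34] [397. 130.   2.]
116 [82 52 32] [406. 107.   4.] [60 43 33] [406. 130.   4.]
124 [149  87  47] [414. 107.  20.] [62 44 34] [414. 130.   4.]
132 [146  87  47] [422. 107.  19.] [57 43 31] [423. 131.   3.]
140 [226 144  78] [430. 107.  19.] [74 59 51] [431. 131.   2.]
148 [227 141  77] [438. 107.  19.] [70 56 47] [440. 131.   4.]
156 [226 140  76] [447. 107.  20.] [75 59 50] [449. 131.   4.]
164 [225 140  76] [455. 107.  19.] [76 60 49] [458. 131.   4.]
172 [226 141  77] [464. 107.  20.] [75 60 50] [467. 131.   2.]
180 [224 137  74] [473. 107.  20.] [77 59 48] [476. 131.   3.]
188 [223 136  75] [482. 106.  19.] [77 61 49] [485. 131.   4.]
196 [223 138  76] [491. 106.  19.] [78 58 49] [495. 132.   3.]
204 [221 138  75] [500. 106.  19.] [77 58 48] [504. 132.   3.]
212 [219 135  75] [509. 106.  18.] [76 57 47] [514. 132.   3.]
220 [216 131  69] [518. 106.  19.] [73 55 45] [523. 132.   4.]
228 [211 131  71] [528. 106.  19.] [77 57 48] [533. 132.   4.]
236 [183 111  60] [537. 106.  19.] [76 57 48] [543. 132.   5.]
244 [183 112  62] [548. 106.  18.] [73 56 44] [554. 133.   3.]
252 [187 112  61] [560. 106.  11.] [74 55 45] [564. 133.   3.]
260 [210 129  70] [573. 106.   6.] [72 56 45] [574. 133.   4.]
268 [222 138  74] [583. 106.   7.] [72 54 44] [584. 133.   4.]
276 [147  85  47] [589. 106.  15.] [61 41 27] [595. 133.   3.]
284 [248 230 149] [609. 106.  -1.] [218 180 112] [599. 132.  17.]
292 [252 241 165] [619. 106.  -1.] [252 238 161] [619. 134.  -0.]
```

The spoon has been knocked about 26 mm in +x (handle end now at x=409). Grasping at the new position.

```bash
python3 -m creep '0 0 0 -.026 -.002 .03 0;0 0 0 0 0 .06 0;0 0 0 0 0 .06 0;0 0 0 0 0 .05 0;0 0 0 0 0 .026 0;0 0 0 0 0 0 0;0 0 0 0 0 0 1;0 0 0 0 0 0 1;0 0 0 0 0 0 1;0 0 0 0 0 0 1;0 0 0 0 0 0 1;0 0 0 0 0 0 1'
python3 -m creep '0 0 0 0 0 -.02 1;0 0 0 0 0 -.05 1;0 0 0 0 0 -.06 1;0 0 0 0 0 -.06 1;0 0 0 0 0 0 1'
python3 - <<'E'
from h import *
go(408,377,180,39)
E
```

```text
t: 34.1
position: [493.2, 106.6, -12.6]
tcp_rot: [0.001, 0.0, 1.0, 0.0]
wrist_force: [-1.1, 1.1, 7.1]
width: 11.2
grip_force: 59.4
t: 34.72
position: [494.3, 106.4, 180.9]
tcp_rot: [0.005, 0.0, 1.0, -0.0]
wrist_force: [0.9, -0.3, -1.2]
width: 11.4
grip_force: 58.8
at [494.3 106.4 180.9] yt 90.0 tilt [ 0.011 -0.   ] turn az 0.89 shift [264.6 103.2   0.9] w 11.4 t 34.7
```

```bash
python3 -m creep '0 0 .178 0 0 0 1;0 0 .178 0 0 0 1;0 0 .178 0 0 0 1;0 0 .178 0 0 0 1;0 0 .178 0 0 0 1;0 0 0 .053 .021 0 1;0 0 0 .053 .021 0 1;0 0 0 .053 .021 0 1;0 0 0 .053 .02 0 1;0 0 0 .052 .02 0 1;0 0 0 0 0 0 1;0 0 0 0 0 0 1'
python3 - <<'E'
from h import *
go(408,376,-8,39)
E
```

```text
t: 36.22
position: [406.3, 375.9, 175.3]
tcp_rot: [-0.0, 0.431, 0.903, -0.001]
wrist_force: [1.1, -0.3, -1.1]
width: 11.4
grip_force: 58.8
at [406.3 375.9 175.3] yt 39.0 tilt [-0.001 -0.001] turn az -0.0 shift [ -1.    1.4 183.3] w 11.4 t 36.2
```

```bash
python3 -m creep '0 0 0 0 .001 .05 1;0 0 0 0 0 .05 1;0 0 0 0 0 .05 1;0 0 0 0 0 .025 1;0 0 0 0 0 .007 1;0 0 0 0 0 0 1;0 0 0 0 0 0 0;0 0 0 0 0 0 0;0 0 0 0 0 0 0;0 0 0 0 0 0 0'
python3 -m creep '0 0 0 0 0 -.06 0;0 0 0 0 0 -.06 0;0 0 0 0 0 -.06 0;0 0 0 0 0 -.04 0;0 0 0 0 0 0 0'
python3 - <<'E'
from h import *
go(686,34,300,-5)
c=shot('top'); P=cloud(c); Q=P.reshape(-1,3)
for n,lo,hi in [('A',(600,-60,140),(800,100,162)),('B',(600,-260,140),(705,-90,162))]:
    q=Q[np.all((Q>lo)&(Q<hi),1)]; a=np.polyfit(q[:,1],q[:,0],1); print(n,len(q),np.round(q.mean(0)),np.round((q.min(0)+q.max(0))/2),'slope deg',np.degrees(np.arctan(a[0])))
E
```

```text
t: 37.48
position: [407.4, 377.1, -6.0]
tcp_rot: [0.0, 0.431, 0.902, 0.0]
wrist_force: [-0.1, -0.8, -0.2]
width: 43.1
grip_force: 0.0
t: 38.1
position: [408.2, 377.6, 216.9]
tcp_rot: [0.002, 0.431, 0.902, 0.003]
wrist_force: [-0.8, 0.3, -0.5]
width: 42.9
grip_force: 0.0
at [408.2 377.6 216.9] yt 39.0 tilt [0.006 0.003] turn az 0.767 shift [-318.1  306.7  -83.1] w 42.9 t 38.1
A 153 [684.  34. 149.] [685.  34. 149.] slope deg 1.7622561263114684
B 157 [ 667. -175.  149.] [ 668. -177.  148.] slope deg -1.735766169743369
```

```bash
python3 -m creep '0 0 .153 0 0 -.014 0;0 0 .153 0 0 -.014 0;0 0 .153 0 0 -.014 0;0 0 .153 0 0 -.014 0;0 0 .153 0 0 -.014 0;0 0 0 -.057 .008 0 0;0 0 0 -.057 .008 0 0;0 0 0 -.057 .008 0 0;0 0 0 -.057 .008 0 0;0 0 0 -.057 .008 0 0;0 0 0 -.057 .008 0 0;0 0 0 0 0 0 0'
python3 - <<'E'
from h import *
go(684,34,270,-4)
E
```

```text
t: 39.65
position: [425.9, 29.1, 282.1]
tcp_rot: [-0.001, 0.739, 0.674, -0.001]
wrist_force: [0.6, 0.4, -0.1]
width: 42.7
grip_force: 0.0
at [425.9  29.1 282.1] yt -5.2 tilt [-0.003  0.   ] turn az -0.021 shift [ 22.9 257.1  12.1] w 42.7 t 39.6
```

```bash
python3 -m creep '0 0 -.02 0 .025 0 0;0 0 0 .0046 .058 0 0;0 0 0 .0046 .058 0 0;0 0 0 .0046 .058 0 0;0 0 0 .0046 .058 0.005 0;0 0 0 .0046 0 0 0;0 0 0 0 0 0 0;0 0 0 0 0 0 0'
python3 - <<'E'
from h import *
c=shot('wrist'); Q=cloud(c).reshape(-1,3)
q=Q[np.all((Q>(640,-40,138))&(Q<(730,110,158)),1)]
print(len(q),np.round(q.min(0)),np.round(q.max(0)),np.round(q.mean(0)))
a=np.polyfit(q[:,1],q[:,0],1); print('slope',np.degrees(np.arctan(a[0])),'x at y=30',np.polyval(a,30))
for y in range(-30,100,10):
    s=q[np.abs(q[:,1]-y)<5]; print(y,len(s),np.round(s.min(0)),np.round(s.max(0))) if len(s) else 0
go(684,34,104,-4)
E
```

```text
t: 40.65
position: [683.1, 38.5, 280.0]
tcp_rot: [0.0, 0.73, 0.684, 0.0]
wrist_force: [0.1, -0.1, -0.4]
width: 42.8
grip_force: 0.0
1852 [678. -20. 138.] [695.  91. 152.] [686.  39. 149.]
slope 1.8882816883542668 x at y=30 686.0911953126621
-20 52 [678. -20. 146.] [691. -15. 150.]
-10 153 [678. -15. 147.] [692.  -5. 151.]
0 146 [678.  -5. 147.] [692.   5. 151.]
10 159 [678.   5. 147.] [692.  15. 151.]
20 167 [678.  15. 141.] [693.  25. 152.]
30 168 [679.  25. 143.] [693.  35. 151.]
40 167 [679.  35. 147.] [693.  45. 152.]
50 177 [680.  45. 147.] [694.  55. 151.]
60 174 [680.  55. 146.] [694.  65. 152.]
70 187 [680.  65. 145.] [695.  75. 151.]
80 189 [681.  75. 147.] [695.  85. 151.]
90 113 [681.  85. 138.] [695.  91. 150.]
at [683.1  38.3 280.2] yt -3.7 tilt [ 0.001 -0.   ] turn az 0.005 shift [ -4.2   1.2 176.2] w 42.8 t 40.7
```

```bash
python3 -m creep '0 0 -.03 -.002 .003 .03 0;0 0 0 0 0 .06 0;0 0 0 0 0 .05 0;0 0 0 0 0 .034 0;0 0 0 0 0 0 0;0 0 0 0 0 0 1;0 0 0 0 0 0 1;0 0 0 0 0 0 1;0 0 0 0 0 0 1;0 0 0 0 0 0 1;0 0 0 0 0 0 1'
python3 - <<'E'
from h import *
go(686,35,104,-2)
E
```

```text
t: 42.08
position: [687.6, 35.7, 107.6]
tcp_rot: [0.002, 0.719, 0.695, 0.001]
wrist_force: [-1.8, -0.2, 7.1]
width: 12.3
grip_force: 58.9
at [687.6  35.7 107.6] yt -2.0 tilt [ 0.004 -0.001] turn az 0.0 shift [-0.7 -1.6  3.6] w 12.3 t 42.1
```

```bash
python3 -m creep '0 0 0 0 0 -.01 1;0 0 0 0 0 -.03 1;0 0 0 0 0 -.04 1;0 0 0 0 0 -.04 1;0 0 0 0 0 -.03 1;0 0 0 0 0 -.02 1;0 0 0 0 -.02 0 1;0 0 0 0 -.04 0 1;0 0 0 0 -.04 0 1;0 0 0 0 -.04 0 1;0 0 0 0 -.04 0 1;0 0 0 0 -.03 0 1'
python3 -m creep '0 0 0 0 -.03 0 1;0 0 -.12 0 0 0 1;0 0 -.12 0 0 0 1;0 0 -.12 0 0 0 1;0 0 -.118 0 0 0 1;0 0 0 0 0 0 1'
python3 - <<'E'
from h import *
go(442,349,275,25.4)
E
```

```text
t: 43.58
position: [475.5, 43.2, 276.0]
tcp_rot: [0.001, 0.719, 0.695, 0.001]
wrist_force: [-0.5, 0.3, -0.7]
width: 12.7
grip_force: 58.7
t: 44.32
position: [447.0, 44.1, 275.6]
tcp_rot: [0.001, 0.535, 0.845, 0.0]
wrist_force: [0.0, -0.7, -1.2]
width: 12.6
grip_force: 58.8
at [447.   44.1 275.6] yt 25.3 tilt [ 0.001 -0.   ] turn az -0.001 shift [277.6 126.2   0.6] w 12.6 t 44.3
```

```bash
python3 -m creep '0 0 0 .018 .008 0 1;0 0 0 .035 .016 0 1;0 0 0 .035 .016 0 1;0 0 0 .035 .016 0 1;0 0 0 .035 .016 0 1;0 0 0 .035 .016 0 1;0 0 0 .035 .016 0 1;0 0 0 .035 .016 0 1;0 0 0 .015 .006 0 1;0 0 0 0 0 0 1;0 0 0 0 0 0 1'
python3 - <<'E'
from h import *
go(541,397,275,25.4)
c=shot('wrist','w12.png'); Q=cloud(c).reshape(-1,3)
q=Q[np.all((Q>(480,320,245))&(Q<(600,450,285)),1)]
print(len(q)); print(np.round(q[::max(1,len(q)//40)]).tolist())
E
```

```text
t: 45.7
position: [441.9, 348.3, 275.0]
tcp_rot: [0.0, 0.535, 0.845, -0.0]
wrist_force: [-0.2, -0.3, -1.1]
width: 12.4
grip_force: 58.8
at [441.9 348.3 275. ] yt 25.3 tilt [ 0. -0.] turn az -0.002 shift [  1.5 110.4   0. ] w 12.4 t 45.7
4344
[[535.0, 429.0, 248.0], [517.0, 421.0, 251.0], [573.0, 447.0, 252.0], [550.0, 435.0, 252.0], [522.0, 422.0, 252.0], [576.0, 448.0, 254.0], [549.0, 434.0, 252.0], [517.0, 418.0, 253.0], [571.0, 444.0, 255.0], [540.0, 429.0, 253.0], [503.0, 411.0, 257.0], [560.0, 437.0, 253.0], [524.0, 419.0, 253.0], [578.0, 445.0, 255.0], [542.0, 427.0, 253.0], [494.0, 409.0, 274.0], [561.0, 435.0, 250.0], [488.0, 404.0, 272.0], [591.0, 448.0, 257.0], [491.0, 402.0, 271.0], [595.0, 443.0, 246.0], [596.0, 441.0, 250.0], [596.0, 439.0, 256.0], [598.0, 436.0, 253.0], [598.0, 433.0, 255.0], [599.0, 431.0, 261.0], [581.0, 389.0, 250.0], [570.0, 384.0, 252.0], [558.0, 377.0, 250.0], [540.0, 369.0, 252.0], [598.0, 397.0, 254.0], [581.0, 388.0, 253.0], [563.0, 377.0, 251.0], [541.0, 367.0, 253.0], [600.0, 395.0, 254.0], [581.0, 385.0, 253.0], [562.0, 375.0, 252.0], [542.0, 364.0, 251.0], [525.0, 358.0, 259.0], [516.0, 358.0, 275.0], [516.0, 354.0, 276.0]]
```

```bash
python3 -m creep '0 0 0 .001 .015 0 1;0 0 0 .001 .025 0 1;0 0 0 0 .03 0 1;0 0 0 0 .025 0 1;0 0 0 0 .015 0 1;0 0 0 0 0 0 1;0 0 0 0 0 0 1;0 0 0 0 0 .02 1;0 0 0 0 0 .02 1;0 0 0 0 0 .01 1;0 0 0 0 0 0 1'
python3 -m creep '0 0 0 0 0 .004 1;0 0 0 0 0 0 1'
python3 - <<'E'
from h import *
go(541,398,220,25.4); print(robot.get_obs()['wrist_force'])
E
```

```text
t: 47.12
position: [539.9, 398.0, 224.8]
tcp_rot: [-0.0, 0.535, 0.845, -0.0]
wrist_force: [-0.6, -0.5, -1.4]
width: 12.6
grip_force: 58.8
t: 47.38
position: [540.2, 398.2, 221.1]
tcp_rot: [0.0, 0.534, 0.845, 0.0]
wrist_force: [0.6, 0.2, -1.4]
width: 12.3
grip_force: 58.8
at [540.2 398.2 221.1] yt 25.4 tilt [0. 0.] turn az -0.0 shift [-0.5  0.6  1.1] w 12.3 t 47.4
[ 0.56427591  0.21912358 -1.40117099]
```

```bash
python3 -m creep '0 0 0 0 0 .002 1;0 0 0 0 0 0 1'
python3 -m creep '0 0 0 0 0 .002 1;0 0 0 0 0 0 1'
python3 -m creep '0 0 0 0 0 .002 1;0 0 0 0 0 0 1'
```

```text
t: 47.62
position: [540.2, 398.3, 218.7]
tcp_rot: [-0.0, 0.534, 0.845, -0.0]
wrist_force: [-0.1, -0.2, -0.3]
width: 12.8
grip_force: 58.8
t: 47.88
position: [540.4, 398.3, 217.9]
tcp_rot: [0.001, 0.534, 0.845, 0.001]
wrist_force: [-1.1, -0.6, 5.1]
width: 12.5
grip_force: 59.5
t: 48.12
position: [540.5, 398.4, 217.8]
tcp_rot: [0.001, 0.534, 0.845, 0.002]
wrist_force: [-3.5, -1.7, 12.7]
width: 12.7
grip_force: 60.5
```

```bash
python3 -m creep '0 0 0 0 0 -.003 1;0 0 0 0 0 0 1;0 0 0 0 0 0 .3;0 0 0 0 0 0 .2;0 0 0 0 0 0 0;0 0 0 0 0 0 0;0 0 0 0 0 0 0;0 0 0 0 0 -.02 0;0 0 0 0 0 -.04 0;0 0 0 0 0 -.05 0;0 0 0 0 0 0 0'
python3 - <<'E'
from h import *
c=shot('wrist'); Q=cloud(c).reshape(-1,3)
q=Q[np.all((Q>(500,330,255))&(Q<(600,470,275)),1)]
print(len(q),np.round(q.min(0)),np.round(q.max(0)),np.round(q.mean(0)))
go(440,44,325,-1)
E
```

```text
t: 49.5
position: [540.9, 398.6, 332.3]
tcp_rot: [0.002, 0.534, 0.845, 0.004]
wrist_force: [-0.3, -0.2, 0.2]
width: 42.8
grip_force: 0.0
3809 [500. 345. 255.] [600. 470. 275.] [551. 412. 260.]
at [540.5 398.4 329.4] yt 25.4 tilt [0.003 0.002] turn az 0.461 shift [-356.1  -94.3    4.4] w 42.9 t 49.5
```

```bash
python3 -m creep '0 0 .154 0 0 0 0;0 0 .154 0 0 0 0;0 0 .154 0 0 0 0'
python3 -m creep '0 0 0 -.057 .0137 0 0;0 0 0 -.057 .0137 0 0;0 0 0 -.057 .0137 0 0;0 0 0 -.057 .0137 0 0;0 0 0 -.057 .0137 0 0;0 0 0 -.057 .0137 0.01 0;0 0 0 -.057 .0137 .01 0;0 0 0 -.057 .0137 .01 0;0 0 0 -.057 .0137 .01 0;0 0 0 -.057 .0137 .01 0;0 0 0 0 0 0 0;0 0 0 0 0 0 0'
python3 - <<'E'
from h import *
c=shot('wrist'); Q=cloud(c).reshape(-1,3)
q=Q[np.all((Q>(630,-240,138))&(Q<(705,-100,158)),1)]
print(len(q),np.round(q.min(0)),np.round(q.max(0)),np.round(q.mean(0)))
a=np.polyfit(q[:,1],q[:,0],1); print('slope',np.degrees(np.arctan(a[0])))
y=(q[:,1].min()+q[:,1].max())/2; x=np.polyval(a,y); print(x,y)
go(x,y,104,-np.degrees(np.arctan(a[0])))
E
```

```text
t: 49.92
position: [540.0, 398.1, 326.0]
tcp_rot: [-0.0, 0.716, 0.699, -0.001]
wrist_force: [0.0, 0.1, 0.6]
width: 42.7
grip_force: 0.0
t: 51.42
position: [666.2, -173.9, 276.7]
tcp_rot: [-0.001, 0.714, 0.7, -0.0]
wrist_force: [0.4, 0.4, -0.5]
width: 42.8
grip_force: 0.0
1892 [ 660. -231.  138.] [ 677. -121.  152.] [ 668. -173.  149.]
slope -1.8621912918949453
668.5807694116413 -176.1010190528919
at [ 666.2 -173.2  277.5] yt -1.0 tilt [-0.001  0.001] turn az -0.051 shift [ -3.    2.2 173.5] w 42.8 t 51.5
```

```bash
python3 -m creep '0 0 -.05 -.003 .002 .03 0;0 0 0 0 0 .06 0;0 0 0 0 0 .05 0;0 0 0 0 0 .032 0;0 0 0 0 0 0 0;0 0 0 0 0 0 1;0 0 0 0 0 0 1;0 0 0 0 0 0 1;0 0 0 0 0 0 1;0 0 0 0 0 0 1;0 0 0 0 0 0 1'
python3 - <<'E'
from h import *
go(668.5,-176,104,1.8)
E
```

```text
t: 52.85
position: [668.9, -177.5, 108.3]
tcp_rot: [0.002, 0.696, 0.718, 0.001]
wrist_force: [-3.2, 0.8, 6.9]
width: 12.4
grip_force: 58.9
at [ 668.9 -177.5  108.3] yt 1.8 tilt [ 0.003 -0.001] turn az -0.0 shift [ 1.5 -0.3  4.3] w 12.4 t 52.9
```

```bash
python3 -m creep '0 0 0 0 0 -.01 1;0 0 0 0 0 -.03 1;0 0 0 0 0 -.04 1;0 0 0 0 0 -.04 1;0 0 0 0 0 -.03 1;0 0 0 0 0 -.02 1;0 0 0 0 -.02 0 1;0 0 0 0 -.04 0 1;0 0 0 0 -.04 0 1;0 0 0 0 -.04 0 1;0 0 0 0 -.02 0 1;0 0 0 0 0 0 1'
python3 -m creep '0 0 -.12 0 0 0 1;0 0 -.12 0 0 0 1;0 0 -.12 0 0 0 1;0 0 -.055 0 0 0 1;0 0 0 0 0 0 1'
python3 - <<'E'
from h import *
go(530,172,275,25.6)
E
```

```text
t: 54.35
position: [507.7, -182.3, 277.1]
tcp_rot: [0.001, 0.696, 0.718, 0.0]
wrist_force: [1.1, 0.1, -2.2]
width: 12.5
grip_force: 58.8
t: 54.98
position: [509.2, -182.3, 275.9]
tcp_rot: [0.0, 0.533, 0.846, 0.0]
wrist_force: [0.4, -0.4, -2.0]
width: 12.5
grip_force: 58.8
at [ 509.2 -182.3  275.9] yt 25.5 tilt [ 0. -0.] turn az -0.001 shift [310.5 171.8   0.9] w 12.5 t 55.0
```

```bash
python3 -m creep '0 0 0 .018 .010 0 1;0 0 0 .035 .0195 0 1;0 0 0 .035 .0195 0 1;0 0 0 .035 .0195 0 1;0 0 0 .035 .0195 0 1;0 0 0 .035 .0195 0 1;0 0 0 .035 .0195 0 1;0 0 0 .035 .0195 0 1;0 0 0 .03 .0165 0 1;0 0 0 .017 .0085 0 1;0 0 0 0 0 0 1;0 0 0 0 0 0 1'
python3 - <<'E'
from h import *
go(629,219.5,275,25.6)
c=shot('wrist'); Q=cloud(c).reshape(-1,3)
q=Q[np.all((Q>(560,140,245))&(Q<(680,290,285)),1)]
l=-.432*q[:,0]+.902*q[:,1]; s=.902*q[:,0]+.432*q[:,1]; o=robot.get_obs()['position']
print('tcp s,l',.902*o[0]+.432*o[1],-.432*o[0]+.902*o[1]); h=np.histogram(l,bins=np.arange(-120,0,4)); print(list(zip(h[1].astype(int),h[0])))
t=q[(q[:,2]>268)]; print(len(t),np.round(t[::max(1,len(t)//12)]).tolist())
E
```

```text
t: 56.48
position: [529.4, 170.8, 275.9]
tcp_rot: [0.0, 0.534, 0.846, -0.0]
wrist_force: [0.2, 0.3, -1.6]
width: 11.9
grip_force: 58.8
at [529.4 170.8 275.9] yt 25.5 tilt [ 0. -0.] turn az -0.002 shift [  0.9 110.9   0.9] w 11.9 t 56.5
tcp s,l 551.2721577915472 -74.83270061792484
[(np.int64(-120), np.int64(0)), (np.int64(-116), np.int64(0)), (np.int64(-112), np.int64(0)), (np.int64(-108), np.int64(215)), (np.int64(-104), np.int64(1150)), (np.int64(-100), np.int64(148)), (np.int64(-96), np.int64(0)), (np.int64(-92), np.int64(0)), (np.int64(-88), np.int64(0)), (np.int64(-84), np.int64(0)), (np.int64(-80), np.int64(0)), (np.int64(-76), np.int64(0)), (np.int64(-72), np.int64(0)), (np.int64(-68), np.int64(0)), (np.int64(-64), np.int64(0)), (np.int64(-60), np.int64(3)), (np.int64(-56), np.int64(93)), (np.int64(-52), np.int64(556)), (np.int64(-48), np.int64(1511)), (np.int64(-44), np.int64(207)), (np.int64(-40), np.int64(66)), (np.int64(-36), np.int64(25)), (np.int64(-32), np.int64(11)), (np.int64(-28), np.int64(0)), (np.int64(-24), np.int64(0)), (np.int64(-20), np.int64(0)), (np.int64(-16), np.int64(0)), (np.int64(-12), np.int64(0)), (np.int64(-8), np.int64(0))]
450 [[576.0, 228.0, 270.0], [576.0, 227.0, 274.0], [578.0, 227.0, 275.0], [579.0, 226.0, 276.0], [580.0, 226.0, 275.0], [581.0, 225.0, 276.0], [579.0, 222.0, 275.0], [600.0, 176.0, 270.0], [604.0, 179.0, 273.0], [600.0, 174.0, 272.0], [600.0, 174.0, 275.0], [603.0, 175.0, 276.0], [606.0, 174.0, 275.0]]
```

```bash
python3 -m creep '0 0 0 0 .015 0 1;0 0 0 0 .025 0 1;0 0 0 0 .03 0 1;0 0 0 0 .025 0 1;0 0 0 0 .015 0 1;0 0 0 0 0 0 1;0 0 0 0 0 0 1;0 0 0 0 0 .02 1;0 0 0 0 0 .02 1;0 0 0 0 0 .014 1;0 0 0 0 0 0 1'
python3 -m creep '0 0 0 0 0 .002 1;0 0 0 0 0 0 1'
python3 -m creep '0 0 0 0 0 .002 1;0 0 0 0 0 0 1'
```

```text
t: 57.9
position: [628.2, 218.5, 221.3]
tcp_rot: [-0.001, 0.533, 0.846, -0.001]
wrist_force: [0.1, 0.8, -1.7]
width: 12.3
grip_force: 58.8
t: 58.15
position: [628.8, 218.8, 220.5]
tcp_rot: [0.0, 0.533, 0.846, 0.0]
wrist_force: [-0.3, 0.3, -2.0]
width: 12.2
grip_force: 58.8
t: 58.4
position: [628.9, 218.9, 218.9]
tcp_rot: [0.001, 0.533, 0.846, 0.001]
wrist_force: [-0.4, -0.5, 5.7]
width: 12.6
grip_force: 59.5
```

Seated (contact 5.7 N). Release, rise and retreat.

```bash
python3 -m creep '0 0 0 0 0 0 .3;0 0 0 0 0 0 .2;0 0 0 0 0 0 0;0 0 0 0 0 0 0;0 0 0 0 0 0 0;0 0 0 0 0 -.02 0;0 0 0 0 0 -.04 0;0 0 0 0 0 -.05 0;0 0 0 0 0 -.02 0;0 0 0 0 0 0 0'
python3 -m creep '0 0 0 -.03 -.05 0 0;0 0 0 -.03 -.05 0 0;0 0 0 -.03 -.05 0 0;0 0 0 -.03 -.05 0 0;0 0 0 -.04 -.04 0 0;0 0 0 -.05 -.0 0 0;0 0 0 -.05 -.0 0 0;0 0 0 -.05 -.0 0 0;0 0 0 0 0 0 0;0 0 0 0 0 0 0'
python3 - <<'E'
from h import *
a=shot('top')['image'][60:270,110:510,::-1]
b=shot('scene')['image'][100:380,140:540,::-1]
a=cv2.resize(a,(571,300)); b=cv2.resize(b,(429,300))
im=np.hstack([a[:, :],b]); im=cv2.convertScaleAbs(np.vstack([cv2.resize(a,(571,300)),cv2.resize(b,(571,300*571//429*0+300))]),alpha=1.4)
cv2.imwrite('pics/final.png',im); print(im.shape)
E
```

```text
t: 59.65
position: [629.0, 218.9, 349.1]
tcp_rot: [0.001, 0.533, 0.846, 0.001]
wrist_force: [0.5, 0.5, -0.8]
width: 42.7
grip_force: 0.0
t: 60.9
position: [545.5, -163.9, 346.7]
tcp_rot: [-0.001, 0.533, 0.846, 0.0]
wrist_force: [-0.7, 0.6, 0.4]
width: 42.8
grip_force: 0.0
(600, 571, 3)
```

View pics/final.png

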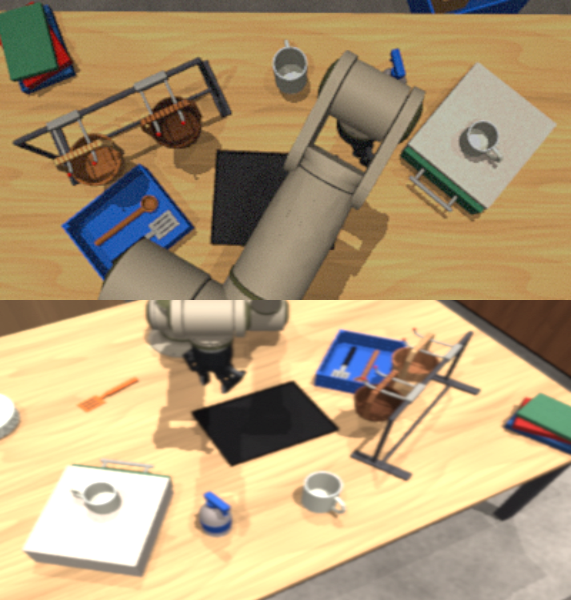

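The last picture shows both baskets on their hooks (96,157) and (170,120), and the spoon and spatula flat in the crate. The drawer is flush, the tray is empty, and the cup, mug and spray bottle are standing in place. Handing in.

```bash
python3 -c "
from plant import robot
print(robot.close_job())"
```

```text
the job is handed in; nothing more can be done
None
```

I finished the sort and handed the job in at about 61 s of the 210 s allowed; the hand-in gave no verdict. The brush and stapler are in the closed drawer, the spoon and spatula are in the crate, each basket hangs on its own hook, and the spray bottle, mug and cup were not disturbed.

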